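Fit the strong lens in the bench magnifier

TASK

Fit the tall lens in the mending magnifier: slip the lower edge of its flange under the two fixed claws while it is still tilted, then level it until it lies flat and fully home in the recess, and turn the latch fully across so that it holds the lens. Do not drop or force the glass, and leave the low lens, pin jar, shears and thread box where they are.

Things in the scene. Friction and masses are not known exactly. Their poses are not given: they have to be found in the camera images.
- tall_mid (a point): Tall lens, to be fitted: loose black unit, 150 to 260 g, round about its z. Flange disc 96 mm dia, 6 mm thick at the bottom; on it a barrel 46 mm dia with glass at its top, 38 mm tall overall. Starts barrel up on a grey pad 3 mm thick. Point: on its axis half-way up, 19 mm above the underside; z from flange to barrel top. Grip the barrel, 32 mm of which stands above the flange.
- tall_foot (a point): Centre of the tall lens's underside (bottom of its flange), 19 mm below tall_mid on its axis; axes as tall_mid.
- cell (a point): Recess in the magnifier's fixed white ring (124 mm across): 100 mm dia, 6 mm deep; flat ledge round an 84 mm hole. Point: its centre at ledge level, 160 mm above the table. z points out of it, 22 deg from vertical, leaning to the stand's front; x up the slope to the latch. Seated, the flange lies flat on the ledge, its top flush with the ring, the lens's mid point 19 mm along z.
- claw_l (a point): One of two fixed steel claws on the ring's lower side, 24 deg to either side of the cell's -x. Point: middle of its inner edge, 43 mm from the cell's axis, 8.5 mm above the ledge (its underside; top at 12 mm); axes as the cell's. Each is 14 mm wide and overhangs the recess by 7 mm, so the lens cannot go in flat; the flange passes under them at tilts to the cell of about 4 to 18 deg.
- claw_r (a point): The other claw, its mirror image at the other side of the cell's -x.
- latch (a joint): Turn latch at the ring's upper side, rad. 0: fully across, tongue pointing to the middle of the recess, covering 10 mm of the flange; 1.57: along the ring, clear of the recess. Starts at 1.1 to 1.6. Closing is clockwise seen from above. Stops at 0 and 1.75; light friction (0.04 N m), stays where left. The tongue passes 1 mm above a seated flange and cannot cross a lens that is not home.
- latch_grip (a point): On the latch's turning axis (z, same as the cell's z), 68 mm from the cell's axis along the cell's +x, half-way up the upright thumb wing, 20 mm above ledge level. The wing is 44 mm long (along this point's x), 9 mm thick, 18 mm tall, centred here; pinch it across its thickness or push it at an end. Below it a 4 mm plate, the tongue, reaches 30 mm to -x.
- stand: The magnifier's fixed stand; origin: centre of the base's underside, directly below the cell. Base 190 x 170 x 16 mm; a 22 mm column rises 72 mm behind (+x) to hold the ring. Front is -x.
- low_mid (a point): Low lens, to be left alone: a loose lens unit with the same 96 x 6 mm flange but only a low rim 80 mm in diameter; 13 mm tall overall. Lies beside the tall lens on the pad, on either side of it, centres about 116 mm apart. The point is on its axis half-way up.
- jar_mid (a point): Clear jar of pins, 72 mm in diameter, 75 mm tall, loose, to be left alone. The point is its centre.
- shears_mid (a point): Fabric shears lying flat, 220 mm long, loose, to be left alone. The point is at the pivot, blades to +x.
- thread_box: Clear compartment box of thread cards, 190 x 270 x 45 mm, fixed, to be left alone. Origin at the centre of its underside.
There are look-alikes about, which are no part of the job. Of the things like the part that bears tall_mid, leave any that is pink or purple; of the rest the larger one is meant.

How it is judged:
By the outcome, as a careful person would: the job done as asked, in the order asked, and still so for the second after the job is handed in, with the robot touching nothing.
It also fails if it takes over 58 s, if anything falls off the work surface, if the arm or the gripper's body presses on something with over 40 N, if the wrist force passes 120 N, or if a joint passes its speed limit or range.

ROBOT

A 7-joint arm with a two-finger parallel gripper is mounted at the origin on the work surface. World frame = base frame: x ahead of the robot, y to its left, z up, the work surface at z = 0. Lengths are in m, angles in rad, forces in N, time in s.
With the tool pointing down it reaches from about 0.4 to 0.85 m from the base axis. Payload 10.4 kg.
Tool frame: the origin (TCP) lies at the very end of the fingers, on their centre line; the grasp point (between the pads) lies 19 mm behind it; z points along the fingers, y is the direction in which the jaws open and shut (so a half turn about z gives the same grasp; the last joint's range is limited). The gripper opens to 87 mm and grips with 3 to 60 N. Pads are 19 mm wide; open, the fingers measure 117 mm over their backs; the gripper's body (75 mm by 190 mm) begins 51 mm behind the grasp point.
Start: joints at [-1.185, 0.332, -0.065, 1.46, 0.022, 1.35, -0.088], TCP at [0.248, 0.574, 0.194] pointing down, gripper open.
Joint ranges: [-2.6, 2.6], [-0.5, 2.12], [-1.47, 1.34], [0.16, 2.42], [-1.27, 4.41], [0.06, 2.06], [-2.6, 2.6]. Speed limits (rad/s): [2.22, 2.22, 2.79, 2.79, 3.14, 3.14, 3.14].

INTERFACE

Orientations are given as a unit quaternion [x, y, z, w].
In Python, from bench import read_state, imaging, r gives the robot as it stands. The module is installed in compiled form; this text tells all that it offers.
- The arm moves only by the tool move_arm, never from a script. Its argument "series" is a list of rows, each a list of 4 numbers: the shift along the tool's x, y, z in m, then the turn about the tool's z in rad. In form: [[x, y, z, roll], ...]. A call has 1 to 20 rows; each row is the pose to reach, as a shift and turn from the pose commanded when the call began, along the tool's axes at that moment; what a row does not reach only later rows make up. A row lasts 1/10 s, in which the tool goes at most 50 mm and 8.59 degrees, less where a joint would pass 70% of its speed; a pose out of reach is approached as far as the arm can. A call with a gripper value outside its range is refused whole. "claw" is the gripper's target within -1 to 1 (fully open at 1, half-way at 0, shut at -1), set as the call begins (left out, the last holds). The fingers move at their own pace and stop on an object; "newtons" is the grip in N (left out, the last holds). Time passes only in rows, so rows that repeat a pose let the fingers close. It gives the time, the measured TCP pose, the force and the opening at its end, in the units of the state.
- read_state(): the state, without advancing time (a new reading comes with each control period).
- imaging.camera(name): name is "side" or "top"; returns (picture, depth): 420x560x3 uint8, red, green, blue; 420x560 float32, m along the optical axis (not along the pixel's ray), 0 where there is no reading.
- imaging.get_calibration(name): a dict with "camera_matrix" (3x3 intrinsics, pixels), "k1" (the pictures are not rectified: a ray, as slopes to the right and down, at radius r is drawn at 1 + k1 r^2 times it, then the intrinsics apply), "R" (3x3) and "t" (3): a world point X has camera coordinates R X + t. Camera axes: x right, y down, z forward; pixel columns grow to the right and rows downward; lengths in m; the calibration is good to about 2 mm. A picture is of the moment at which its call begins. get_calibration takes no time and is no camera call.
- r.close_job(): hands the job in, once; it reports no verdict.
The state is a dict: "time": time; "joint_positions": joint angles; "joint_vel": joint speeds; "joint_torque": joint torques, N m; "ee_pos": TCP position; "eef_rot": TCP orientation; "ft_force": force on the tool from outside, world axes, zero at the start; "torque": the same for the moment, N m; "width": finger opening in m.
Only numpy, scipy, OpenCV 4.12 (cv2) and the standard library are available. Lean on these libraries where they do the work, as an engineer would, in place of code of your own. Each camera call takes 0.05 s, during which the arm holds its last target.

## Working session

There is one attempt and no reset: what is moved stays moved. The work goes in short steps, Python scripts to look and compute and a tool call to move; the robot and the scene stay as the last step left them, time stands still between calls to the robot, and variables do not carry over. Pictures are saved under pics/ and viewed, and the job is handed in when it is done.

Besides the shell and the picture viewer there is one more tool, called after "Request:" as name(argument=value, ...), one argument or row to a line, values as JSON. move_arm: Moves the arm, as the interface text tells. Its arguments: {"type":"object","properties":{"series":{"type":"array","items":{"type":"array","items":{"type":"number"}}},"claw":{"type":"number"},"newtons":{"type":"number"}},"required":["series"]}

```bash
mkdir -p pics; ls
python3 - <<'E'
from bench import read_state, imaging, r
import cv2, numpy as np
s=read_state()
for k,v in s.items(): print(k,v)
for n in("side","top"):
    p,d=imaging.camera(n); np.savez(f"pics/{n}0.npz",p=p,d=d)
    cv2.imwrite(f"pics/{n}0.png",p[:,:,::-1])
    print(n,imaging.get_calibration(n))
E
```

```text
pics
time 0.0
joint_positions [-1.18457313  0.33292617 -0.06470684  1.46095198  0.02158298  1.34989037
 -0.08848526]
joint_vel [ 2.15388891e-03  8.58338354e-04  1.89264767e-04  4.42194540e-04
 -4.26129872e-04  9.85898978e-06  1.24398381e-03]
joint_torque [ 4.21514260e-04 -6.23258615e+01  2.46090547e-02 -3.89895773e+01
 -6.14201557e-02  3.98478890e-02  1.65924944e-04]
ee_pos [0.24828109 0.57309543 0.19331499]
eef_rot [ 2.02972053e-01  9.79184251e-01 -7.29697337e-04 -1.26365573e-04]
ft_force [-0.25287196  0.77938844  0.87048062]
torque [-0.00889237  0.01029792 -0.01298149]
width 0.08715120331540446
side {'camera_matrix': array([[491.39587962,   0.        , 275.71357002],
       [  0.        , 491.39587962, 208.02591045],
       [  0.        ,   0.        ,   1.        ]]), 'k1': -0.15787711178692226, 'R': array([[-0.75350776, -0.65742508, -0.00427963],
       [-0.50684879,  0.58504608, -0.63310772],
       [ 0.41872468, -0.47488245, -0.77405187]]), 't': array([0.50789003, 0.35034539, 1.55683093])}
top {'camera_matrix': array([[414.29549491,   0.        , 285.04632916],
       [  0.        , 414.29549491, 210.4179801 ],
       [  0.        ,   0.        ,   1.        ]]), 'k1': -0.01702585001051379, 'R': array([[ 0.02784001, -0.99960895,  0.00262359],
       [-0.97753637, -0.02777363, -0.20892888],
       [ 0.20892005,  0.00325193, -0.97792732]]), 't': array([0.07132062, 0.6241891 , 1.32897213])}
```

View pics/side0.png

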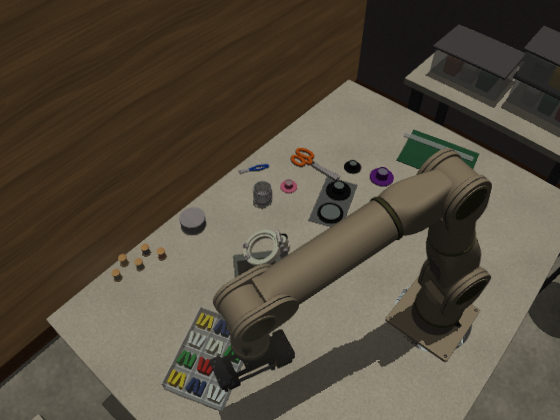

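View pics/top0.png

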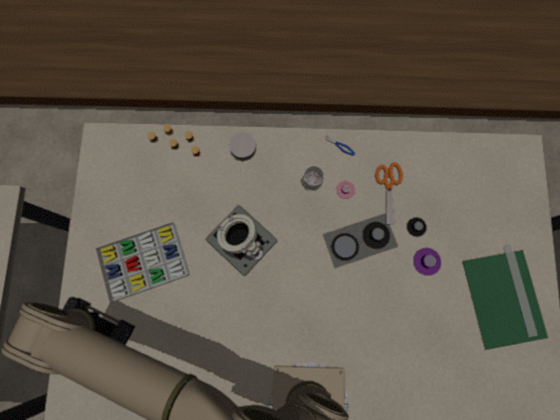

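```bash
cat > h.py <<'E'
import numpy as np, cv2
from bench import read_state, imaging, r
from scipy.spatial.transform import Rotation as Rot
def cal(n):
    c=imaging.get_calibration(n); return c["camera_matrix"],c["k1"],c["R"],c["t"]
def unproj(n,u,v,d=None,z=None):
    K,k,R,t=cal(n)
    p=cv2.undistortPoints(np.array([[[u,v]]],float),K,np.array([k,0,0,0,0.]))[0,0]
    ray=np.array([p[0],p[1],1.])
    if d is None:
        c=-R.T@t; w=R.T@ray; s=(z-c[2])/w[2]; return c+s*w
    return R.T@(ray*d-t)
def proj(n,X):
    K,k,R,t=cal(n)
    X=np.atleast_2d(X).astype(float)
    return cv2.projectPoints(X,cv2.Rodrigues(R)[0],t,K,np.array([k,0,0,0,0.]))[0][:,0]
def cloud(n,p,d):
    K,k,R,t=cal(n); h,w=d.shape
    uu,vv=np.meshgrid(np.arange(w),np.arange(h))
    q=cv2.undistortPoints(np.stack([uu,vv],-1).reshape(-1,1,2).astype(float),K,np.array([k,0,0,0,0.]))[:,0]
    X=np.c_[q,np.ones(len(q))]*d.reshape(-1,1)
    return ((X-t)@R).reshape(h,w,3)
E
python3 - <<'E'
from h import *
def crop(n,u0,v0,u1,v1,f,out):
    p=np.load(f"pics/{n}0.npz")["p"][v0:v1,u0:u1,::-1]
    cv2.imwrite(out,cv2.resize(np.clip(p*1.6,0,255).astype(np.uint8),None,fx=f,fy=f,interpolation=cv2.INTER_CUBIC))
crop("top",190,140,450,290,3,"pics/c1.png")
crop("side",200,130,400,290,4,"pics/c2.png")
for n,u,v in[("top",376,234),("top",345,246),("top",417,227),("top",313,178),("top",237,234),("side",339,187)]:
    d=np.load(f"pics/{n}0.npz")["d"]; print(n,u,v,d[v,u],unproj(n,u,v,d[v,u]).round(3))
E
```

```text
top 376 234 1.4114197 [ 0.555 -0.223  0.034]
top 345 246 1.4214258 [ 0.514 -0.12   0.015]
top 417 227 1.4286996 [ 0.586 -0.368  0.022]
top 313 178 1.4615192 [ 0.75  -0.006  0.025]
top 237 234 1.4243062 [0.544 0.252 0.02 ]
side 339 187 1.8631561 [ 0.548 -0.222  0.036]
```

View pics/c1.png

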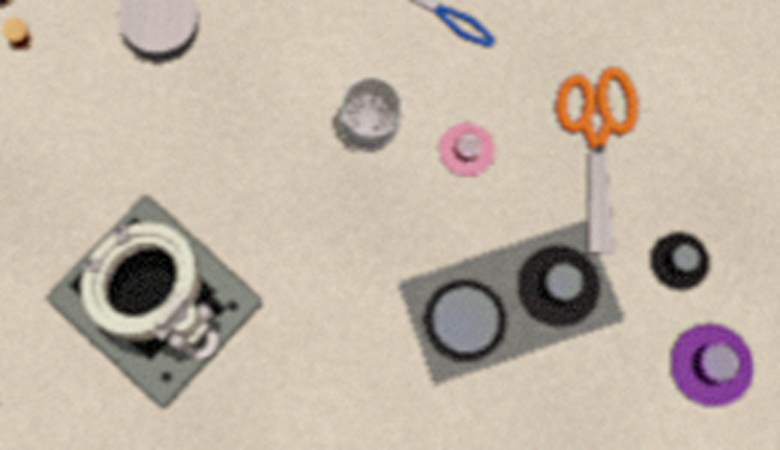

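View pics/c2.png

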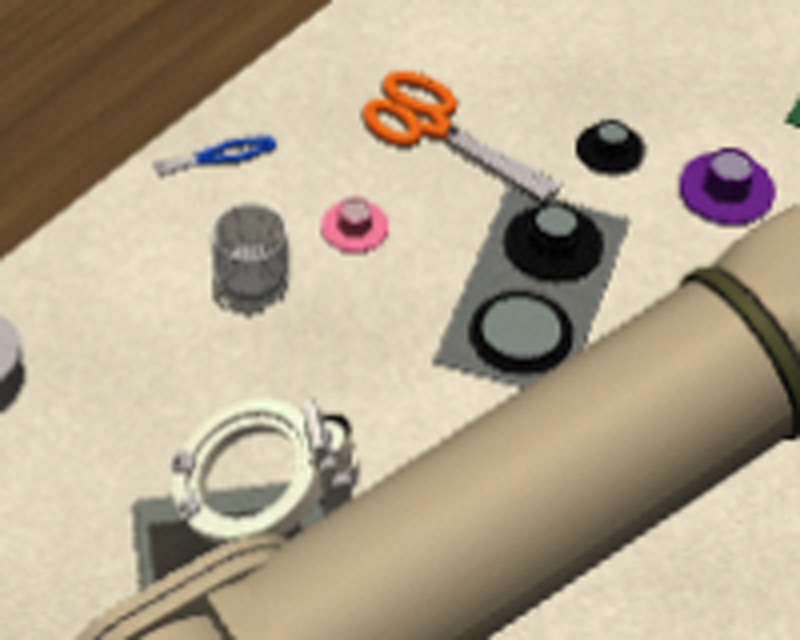

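Run:
```python
from h import *
for n in("top","side"):
    f=np.load(f"pics/{n}0.npz"); C=cloud(n,f["p"],f["d"]); p=f["p"].astype(int)
    # table noise
    b=C[260:300,330:400] if n=="top" else C[300:330,310:340]
    print(n,"table z",np.median(b[...,2]),b[...,2].std())
    m=(abs(C[...,0]-.56)<.15)&(abs(C[...,1]-.25)<.15)&(C[...,2]>.12)&(C[...,2]<.20)&(f["d"]>0)
    # pale
    m&=(p.min(-1)>110)
    v,u=np.nonzero(m); P=C[m]; print(len(P),u.min(),u.max(),v.min(),v.max())
    from scipy.optimize import least_squares
    A=np.c_[P[:,:2],np.ones(len(P))]
    w=np.ones(len(P),bool)
    for _ in range(8):
        co=np.linalg.lstsq(A[w],P[w,2],rcond=None)[0]; res=P[:,2]-A@co; w=abs(res)<.004
    nrm=np.array([-co[0],-co[1],1]);nrm/=np.linalg.norm(nrm)
    print("normal",nrm,"tilt",np.degrees(np.arccos(nrm[2])),"dir",np.degrees(np.arctan2(nrm[1],nrm[0])),w.sum(),res[w].std())
    Q=P[w]; print("centroid",Q.mean(0), "mid-extent",(Q.min(0)+Q.max(0))/2)
```

```text
top table z 0.0008088133767797183 0.089451132606269
404 218 258 215 254
normal [0.23774532 0.28528183 0.92848879] tilt 21.79954251053848 dir 50.19318863313759 270 0.0020603717042569146
centroid [0.52307784 0.23876887 0.16624034] mid-extent [0.52787674 0.23761105 0.16758855]
side table z 0.001072840418910882 0.08237268947512151
359 243 288 230 263
normal [0.25705216 0.25380189 0.93247455] tilt 21.17610265543744 dir 44.635464584729924 248 0.0021083451128095974
centroid [0.52079635 0.23743493 0.16867846] mid-extent [0.52717924 0.23884251 0.16928862]
```

```bash
cat > fit.py <<'E'
from h import *
from scipy.optimize import minimize
from scipy.ndimage import map_coordinates, gaussian_filter
def cellT(x,y,yaw):
    # yaw: direction of the stand's +x
    Rz=Rot.from_euler('z',yaw).as_matrix()
    th=np.radians(22) # z leans to -x
    zc=Rz@np.array([-np.sin(th),0,np.cos(th)]); xc=Rz@np.array([np.cos(th),0,np.sin(th)])
    return np.c_[xc,np.cross(zc,xc),zc],np.array([x,y,.16])
def edge(n,g,P,Q):
    # signed contrast: g at Q(inside) - P(outside)
    a=proj(n,P);b=proj(n,Q);d=b-a;d/=np.linalg.norm(d,axis=1)[:,None]
    s=lambda q:map_coordinates(g,[q[:,1],q[:,0]],order=1)
    m=a
    return s(m+1.2*d)-s(m-1.2*d)
def circ(r,h,a): return np.c_[r*np.cos(a),r*np.sin(a),h*np.ones_like(a)]
ang=np.linspace(0,2*np.pi,240,endpoint=False)
def score(n,g,par,parts):
    x,y,yaw=par; R,o=cellT(x,y,yaw); W=lambda p:p@R.T+o
    s={}
    keep=(abs(np.angle(np.exp(1j*ang)))>.7)&(abs(abs(np.angle(np.exp(1j*ang)))-(np.pi-.42))>.25) # away from latch/claws
    a=ang[keep]
    s['outer']=edge(n,g,W(circ(.062,.006,a)),W(circ(.059,.006,a)))
    s['hole']=edge(n,g,W(circ(.042,0,a)),W(circ(.044,0,a)))
    Rz=Rot.from_euler('z',yaw).as_matrix()
    t=np.linspace(-.9,.9,60);hx,hy=.095,.085
    e=np.vstack([np.c_[t*hx,0*t+hy],np.c_[t*hx,0*t-hy],np.c_[0*t+hx,t*hy],np.c_[0*t-hx,t*hy]])
    E=np.c_[e,0*e[:,0]+.016]@Rz.T+[x,y,0]; I=np.c_[e*.95,0*e[:,0]+.016]@Rz.T+[x,y,0]
    s['base']=-edge(n,g,E,I)
    return {k:np.clip(v,-40,40).mean() for k,v in s.items()}
E
python3 - <<'E'
from fit import *
G={n:gaussian_filter(cv2.cvtColor(np.load(f"pics/{n}0.npz")["p"],cv2.COLOR_RGB2GRAY).astype(float),.6) for n in("top","side")}
import itertools
def run(name,terms):
    f=lambda p:-sum(score(n,G[n],p,None)[k] for n,k in terms)
    best=None
    for dx in(-.008,-.003,.003,.008):
      for dy in(-.008,-.003,.003,.008):
        for yw in(-2.27,-2.35,-2.43):
          r_=minimize(f,[.528+dx,.239+dy,yw],method='Nelder-Mead',options=dict(xatol=1e-4,fatol=1e-3,initial_simplex=[[.528+dx,.239+dy,yw],[.532+dx,.239+dy,yw],[.528+dx,.243+dy,yw],[.528+dx,.239+dy,yw+.04]]))
          if best is None or r_.fun<best.fun: best=r_
    print(name,best.x.round(4),np.degrees(best.x[2]).round(2),round(best.fun,2),{n:score(n,G[n],best.x,None) for n in G} if name=="all" else "")
    return best.x
run("top ring",[("top","outer"),("top","hole")])
run("top outer",[("top","outer")])
run("top base",[("top","base")])
run("side ring",[("side","outer"),("side","hole")])
x=run("all",[("top","outer"),("top","hole"),("top","base"),("side","outer"),("side","hole")])
np.save("cell.npy",x)
R,o=cellT(*x)
for n,(u0,v0,u1,v1) in dict(top=(195,190,295,290),side=(220,200,320,300)).items():
    im=cv2.resize(np.load(f"pics/{n}0.npz")["p"][v0:v1,u0:u1,::-1],None,fx=6,fy=6,interpolation=cv2.INTER_CUBIC); im=np.clip(im*1.6,0,255).astype(np.uint8)
    def dr(P,c):
        q=((proj(n,P@R.T+o)-[u0,v0]+.5)*6).astype(int); cv2.polylines(im,[q.reshape(-1,1,2)],True,c,1)
    dr(circ(.062,.006,ang),(0,0,255));dr(circ(.042,0,ang),(0,255,0));dr(circ(.05,.006,ang),(255,0,0))
    for s in(1,-1):
        a=np.pi-s*np.radians(24); dr(np.array([[.043*np.cos(a),.043*np.sin(a),.012],[.06*np.cos(a),.06*np.sin(a),.012]]),(255,0,255))
    dr(np.array([[.046,0,.02],[.09,0,.02]]),(0,255,255))
    cv2.imwrite(f"pics/ov_{n}.png",im)
E
```

```text
Traceback (most recent call last):
  File "fit.py", line 29, in score
    s['base']=-edge(n,g,E,I)
               ~~~~^^^^^^^^^
  File "fit.py", line 12, in edge
    a=proj(n,P);b=proj(n,Q);d=b-a;d/=np.linalg.norm(d,axis=1)[:,None]
  File "h.py", line 14, in proj
    K,k,R,t=cal(n)
            ~~~^^^
  File "h.py", line 5, in cal
    c=imaging.get_calibration(n); return c["camera_matrix"],c["k1"],c["R"],c["t"]
ValueError: time passes only in moves, steps and waits
```

```bash
python3 - <<'E'
s=open('h.py').read()
s=s.replace('''def cal(n):
    c=imaging.get_calibration(n); return''','''import os,pickle
_C={}
def cal(n):
    if n not in _C:
        f=f"cal_{n}.pkl"
        if not os.path.exists(f): pickle.dump(imaging.get_calibration(n),open(f,"wb"))
        _C[n]=pickle.load(open(f,"rb"))
    c=_C[n]; return''')
open('h.py','w').write(s)
E
cat > runfit.py <<'E'
from fit import *
G={n:gaussian_filter(cv2.cvtColor(np.load(f"pics/{n}0.npz")["p"],cv2.COLOR_RGB2GRAY).astype(float),.6) for n in("top","side")}
def run(name,terms):
    f=lambda p:-sum(score(n,G[n],p,None)[k] for n,k in terms)
    best=None
    for dx in(-.006,.0,.006):
      for dy in(-.006,0,.006):
        for yw in(-2.27,-2.35,-2.43):
          r_=minimize(f,[.528+dx,.239+dy,yw],method='Nelder-Mead',options=dict(xatol=1e-4,fatol=1e-3,initial_simplex=[[.528+dx,.239+dy,yw],[.532+dx,.239+dy,yw],[.528+dx,.243+dy,yw],[.528+dx,.239+dy,yw+.04]]))
          if best is None or r_.fun<best.fun: best=r_
    print(name,best.x.round(4),np.degrees(best.x[2]).round(2),round(best.fun,2),{n:score(n,G[n],best.x,None) for n in G} if name=="all" else "")
    return best.x
run("top ring",[("top","outer"),("top","hole")])
run("top outer",[("top","outer")])
run("top base",[("top","base")])
run("side ring",[("side","outer"),("side","hole")])
x=run("all",[("top","outer"),("top","hole"),("top","base"),("side","outer"),("side","hole")])
np.save("cell.npy",x)
R,o=cellT(*x)
for n,(u0,v0,u1,v1) in dict(top=(195,190,295,290),side=(220,200,320,300)).items():
    im=cv2.resize(np.load(f"pics/{n}0.npz")["p"][v0:v1,u0:u1,::-1],None,fx=6,fy=6,interpolation=cv2.INTER_CUBIC); im=np.clip(im*1.6,0,255).astype(np.uint8)
    def dr(P,c):
        q=((proj(n,P@R.T+o)-[u0,v0]+.5)*6).astype(int); cv2.polylines(im,[q.reshape(-1,1,2)],True,c,1)
    dr(circ(.062,.006,ang),(0,0,255));dr(circ(.042,0,ang),(0,255,0));dr(circ(.05,.006,ang),(255,0,0))
    for s in(1,-1):
        a=np.pi-s*np.radians(24); dr(np.array([[.043*np.cos(a),.043*np.sin(a),.012],[.06*np.cos(a),.06*np.sin(a),.012]]),(255,0,255))
    dr(np.array([[.046,0,.02],[.09,0,.02]]),(0,255,255))
    cv2.imwrite(f"pics/ov_{n}.png",im)
E
python3 runfit.py
```

```text
top ring [ 0.5256  0.2377 -2.2389] -128.28 -78.77 
top outer [ 0.5256  0.2377 -2.2388] -128.27 -38.77 
top base [ 0.5263  0.2373 -2.287 ] -131.03 -35.68 
side ring [ 0.5253  0.2383 -2.2555] -129.23 -64.45 
all [ 0.5258  0.2378 -2.2845] -130.89 -178.33 {'top': {'outer': np.float64(38.716724283093875), 'hole': np.float64(40.0), 'base': np.float64(35.445085627762)}, 'side': {'outer': np.float64(25.28999022444256), 'hole': np.float64(38.878557835907074), 'base': np.float64(10.574663394232806)}}
```

View pics/ov_top.png

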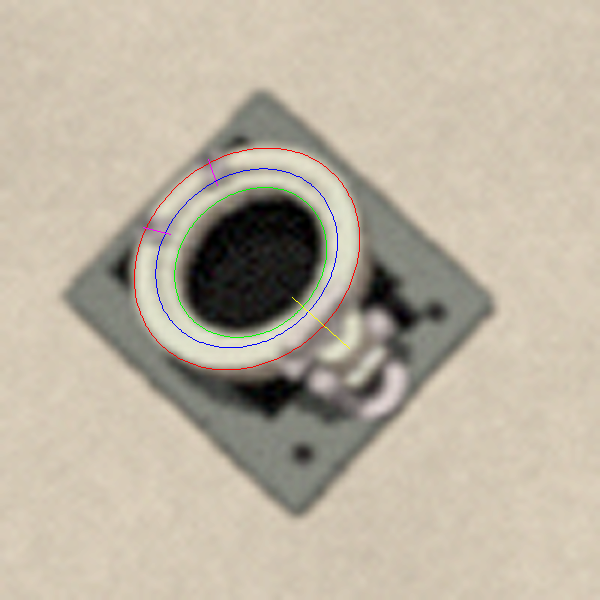

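View pics/ov_side.png

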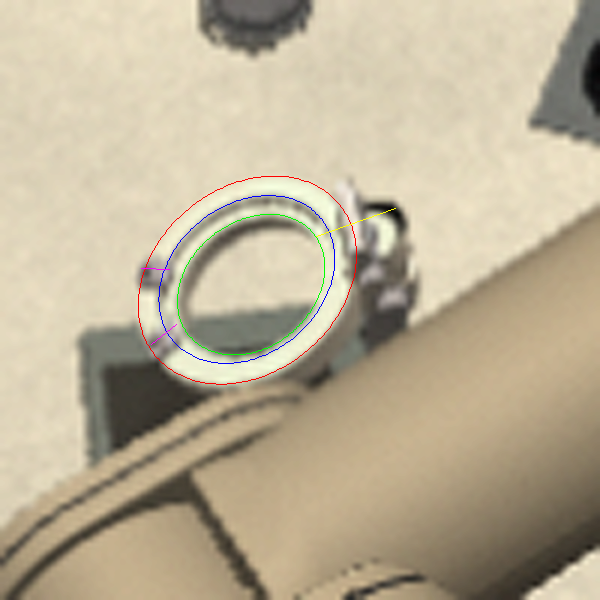

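```bash
cat > lens.py <<'E'
from fit import *
G={n:gaussian_filter(cv2.cvtColor(np.load(f"pics/{n}0.npz")["p"],cv2.COLOR_RGB2GRAY).astype(float),.6) for n in("top","side")}
def sc(n,p):
    c=np.array([p[0],p[1],0])
    a=-edge(n,G[n],circ(.048,.009,ang)+c,circ(.045,.009,ang)+c)
    b=edge(n,G[n],circ(.021,.041,ang)+c,circ(.018,.041,ang)+c)
    return np.clip(a,-30,30).mean(),np.clip(b,-30,30).mean()
def run(t):
    f=lambda p:-sum(sc(n,p)[k] for n,k in t)
    b=min((minimize(f,[x,y],method='Nelder-Mead',options=dict(initial_simplex=[[x,y],[x+.004,y],[x,y+.004]],xatol=1e-4,fatol=1e-3)) for x in(.545,.55,.555) for y in(-.218,-.223,-.228)),key=lambda r:r.fun)
    print(t,b.x.round(4),round(b.fun,1)); return b.x
run([("top",0)]);run([("top",1)]);run([("side",0)]);run([("side",1)])
x=run([(n,k) for n in G for k in(0,1)])
for n,(u0,v0,u1,v1) in dict(top=(330,190,430,290),side=(300,150,400,250)).items():
    im=cv2.resize(np.load(f"pics/{n}0.npz")["p"][v0:v1,u0:u1,::-1],None,fx=6,fy=6,interpolation=cv2.INTER_CUBIC); im=np.clip(im*2.,0,255).astype(np.uint8)
    for P,c in((circ(.048,.009,ang),(0,0,255)),(circ(.021,.041,ang),(0,255,0)),(circ(.023,.041,ang),(0,255,255))):
        q=((proj(n,P+[*x,0])-[u0,v0]+.5)*6).astype(int); cv2.polylines(im,[q.reshape(-1,1,2)],True,c,1)
    cv2.imwrite(f"pics/ol_{n}.png",im)
E
python3 lens.py; python3 -c "
import cv2,numpy as np
cv2.imwrite('pics/ol.png',np.hstack([cv2.resize(cv2.imread(f'pics/ol_{n}.png'),(400,400)) for n in('top','side')]))"
```

```text
[('top', 0)] [ 0.555 -0.226] -30.0
[('top', 1)] [ 0.555 -0.226] -30.0
[('side', 0)] [ 0.5557 -0.2299] -27.9
[('side', 1)] [ 0.5512 -0.2229] -29.0
[('top', 0), ('top', 1), ('side', 0), ('side', 1)] [ 0.5541 -0.2248] -108.8
```

View pics/ol.png

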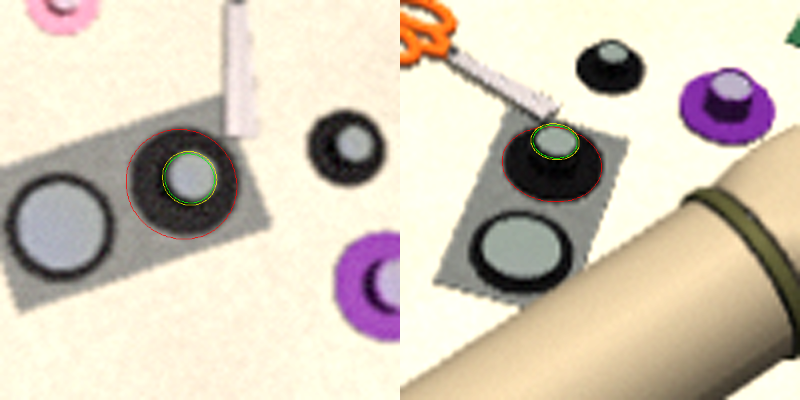

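```bash
sed -i 's/,-30,30)/,-120,120)/g; s/circ(.021,.041,ang)+c,circ(.018/circ(.0195,.041,ang)+c,circ(.017/' lens.py; python3 lens.py; python3 -c "
import cv2,numpy as np
cv2.imwrite('pics/ol2.png',np.hstack([cv2.resize(cv2.imread(f'pics/ol_{n}.png'),(400,400)) for n in('top','side')]))"
```

```text
[('top', 0)] [ 0.5565 -0.228 ] -42.5
[('top', 1)] [ 0.5563 -0.2275] -54.0
[('side', 0)] [ 0.5544 -0.2287] -40.7
[('side', 1)] [ 0.5527 -0.2249] -48.2
[('top', 0), ('top', 1), ('side', 0), ('side', 1)] [ 0.555 -0.227] -177.0
```

View pics/ol2.png

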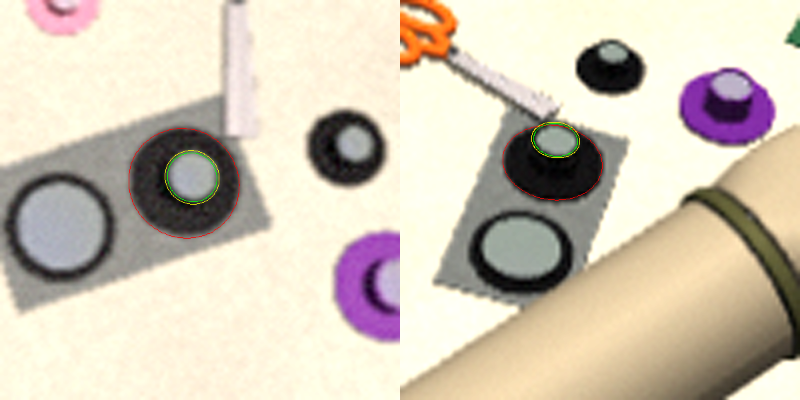

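```bash
cat >> h.py <<'E'
def shift(target,jaw_deg=None,s=None,pose=None):
    """tool-frame row to bring TCP to world target; jaw_deg = world heading of tool y"""
    s=s or read_state(); R=Rot.from_quat(s["eef_rot"]).as_matrix()
    d=R.T@(np.array(target)-s["ee_pos"])
    h=np.degrees(np.arctan2(R[1,1],R[0,1]))
    roll=None if jaw_deg is None else -np.radians((jaw_deg-h+180)%360-180)
    return d.round(4),None if roll is None else round(roll,4)
E
python3 - <<'E'
from h import *
print(shift([.5555,-.2265,.12],-40.9))
E
```

```text
(array([-0.5998, -0.6116,  0.0742]), np.float64(1.8759))
```

Candidates for tall_mid (top picture): black on pad (376,235), small black (417,227), low lens (344,246), purple (428,262), pink (345,189). The tall black lens on the pad at (376,235), the larger of the black ones, is the one; the crop above (flange outline 96 mm fits) confirms it. I now move above it.

Request:
move_arm(
  series=[
    [0,0,-0.05,0],
    [-0.02,-0.02,-0.1,0.1],
    [-0.6,-0.612,-0.1,1.876],
    [-0.6,-0.612,-0.1,1.876],
    [-0.6,-0.612,-0.1,1.876],
    [-0.6,-0.612,-0.1,1.876],
    [-0.6,-0.612,-0.1,1.876],
    [-0.6,-0.612,-0.1,1.876],
    [-0.6,-0.612,-0.1,1.876],
    [-0.6,-0.612,-0.1,1.876],
    [-0.6,-0.612,-0.1,1.876],
    [-0.6,-0.612,-0.1,1.876],
    [-0.6,-0.612,-0.1,1.876],
    [-0.6,-0.612,-0.1,1.876],
    [-0.6,-0.612,-0.1,1.876],
    [-0.6,-0.612,0.074,1.876],
    [-0.6,-0.612,0.074,1.876],
    [-0.6,-0.612,0.074,1.876],
    [-0.6,-0.612,0.074,1.876],
    [-0.6,-0.612,0.074,1.876],
  ],
  claw=1,
  newtons=12,
)

```text
time: 2.1
ee_pos: [0.5557, -0.2269, 0.1192]
eef_rot: [0.91, 0.416, -0.0, -0.0]
ft_force: [1.5, 0.4, 0.8]
width: 0.087
```

```bash
cat > snap.py <<'E'
import sys
from h import *
tag=sys.argv[1]
for n in sys.argv[2:]:
    p,d=imaging.camera(n); np.savez(f"pics/{n}{tag}.npz",p=p,d=d); cv2.imwrite(f"pics/{n}{tag}.png",np.clip(p[:,:,::-1]*1.5,0,255).astype(np.uint8))
s=read_state(); print(s["time"],s["ee_pos"].round(4),s["joint_positions"].round(2),s["ft_force"].round(2),s["width"])
E
cat > crop.py <<'E'
import sys
from h import *
n,tag,u,v,w,f,out=sys.argv[1:8]; u,v,w,f=map(int,(u,v,w,f))
p=np.load(f"pics/{n}{tag}.npz")["p"][v-w:v+w,u-w:u+w,::-1]
cv2.imwrite(f"pics/{out}",np.clip(cv2.resize(p,None,fx=f,fy=f,interpolation=cv2.INTER_CUBIC)*1.6,0,255).astype(np.uint8))
E
python3 snap.py 1 side top; python3 crop.py side 1 300 210 75 4 s1.png; python3 crop.py top 1 240 230 50 6 t1.png
```

```text
2.2 [ 0.5519 -0.2298  0.1147] [-0.25  0.4   0.72  1.66 -0.27  1.2  -0.19] [-0.73 -0.28  0.13] 0.08704820745168765
```

View pics/s1.png

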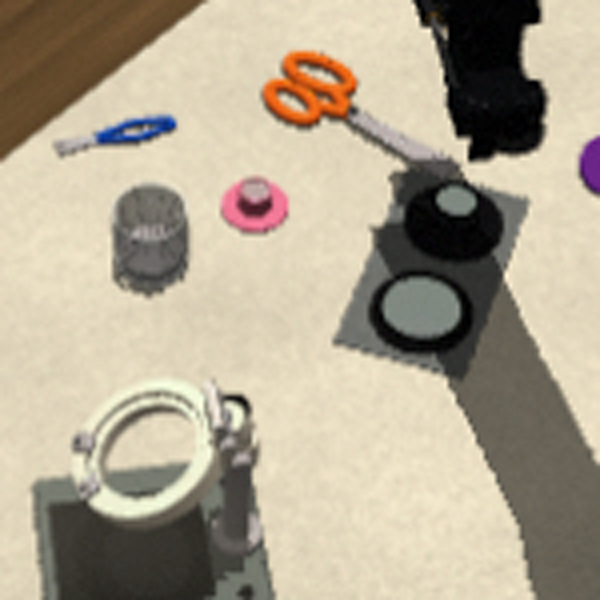

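View pics/top1.png

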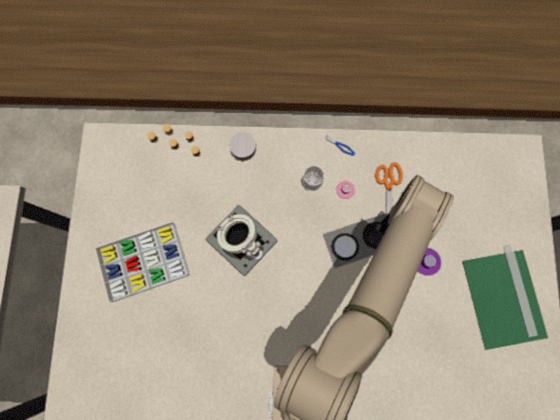

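Run:
```python
from h import *
s=read_state(); print(s["time"],s["ee_pos"],s["joint_vel"].round(3),Rot.from_quat(s["eef_rot"]).as_matrix().round(3))
print(proj("side",[s["ee_pos"]]),proj("side",[[.555,-.227,.041]]))
```

```text
2.2 [ 0.55191648 -0.22982164  0.11470624] [-0.062 -0.11  -0.02  -0.021  0.046  0.067 -0.089] [[ 0.659  0.752 -0.01 ]
 [ 0.752 -0.659 -0.002]
 [-0.008 -0.006 -1.   ]]
[[341.39726061 171.07915907]] [[338.42571812 184.45997461]]
```

Request:
move_arm(
  series=[
    [0,0,0.02,0],
    [0,0,0.04,0],
    [0,0,0.05,0],
    [0,0,0.05,0],
    [0,0,0.05,0],
    [0,0,0.05,0],
  ],
)

```text
time: 2.8
ee_pos: [0.5561, -0.2258, 0.0721]
eef_rot: [0.91, 0.416, 0.001, 0.0]
ft_force: [0.4, -1.1, 0.3]
width: 0.0871
```

```bash
python3 - <<'E'
from h import *
s=read_state(); print(s["time"],s["ee_pos"],s["joint_vel"].round(3),Rot.from_quat(s["eef_rot"]).as_matrix().round(3))
print(shift([.5555,-.2265,.015],-40.9))
E
python3 snap.py 2 side; python3 crop.py side 2 340 180 50 8 s2.png
```

```text
2.8 [ 0.5561187  -0.22583583  0.07212196] [ 0.    -0.001 -0.001  0.002 -0.002 -0.002  0.001] [[ 0.655  0.756  0.002]
 [ 0.756 -0.655 -0.   ]
 [ 0.001  0.001 -1.   ]]
(array([-0.001 , -0.0001,  0.0571]), np.float64(0.0))
2.85 [ 0.5561 -0.2259  0.072 ] [-0.24  0.44  0.69  1.71 -0.31  1.11 -0.17] [ 0.27  1.45 -0.12] 0.08714938701373696
```

View pics/s2.png

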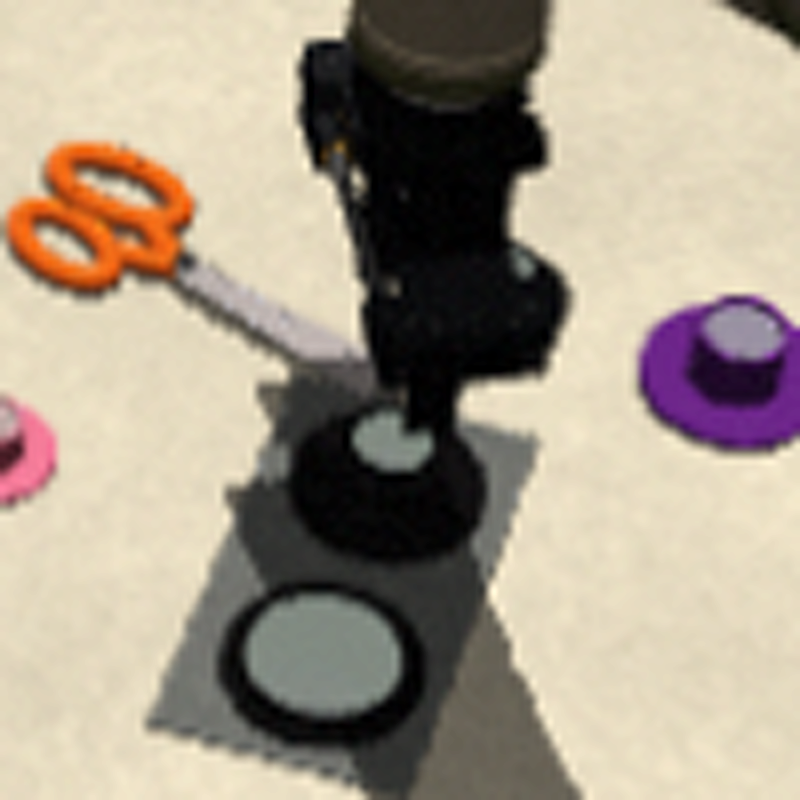

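Request:
move_arm(
  series=[
    [-0.001,0,0.02,0],
    [-0.001,0,0.04,0],
    [-0.001,0,0.052,0],
    [-0.001,0,0.056,0],
    [-0.001,0,0.056,0],
    [-0.001,0,0.056,0],
  ],
)

```text
time: 3.45
ee_pos: [0.5553, -0.2268, 0.0158]
eef_rot: [0.91, 0.415, 0.0, 0.0]
ft_force: [0.3, -0.1, 0.5]
width: 0.0869
```

Request:
move_arm(
  series=[
    [0,0,0,0],
    [0,0,0,0],
    [0,0,0,0],
    [0,0,0,0],
    [0,0,0,0],
    [0,0,0,0],
    [0,0,0,0],
    [0,0,0,0],
  ],
  claw=-0.5,
  newtons=15,
)

```text
time: 4.25
ee_pos: [0.5548, -0.2265, 0.0149]
eef_rot: [0.91, 0.415, 0.0, -0.0]
ft_force: [0.4, -0.3, -0.3]
width: 0.0309
```

```bash
python3 snap.py 3 side top; python3 crop.py side 3 340 180 50 8 s3.png;python3 crop.py top 3 376 234 40 8 t3.png
```

```text
4.35 [ 0.5548 -0.2265  0.0149] [-0.21  0.51  0.66  1.75 -0.36  1.01 -0.13] [-0.1  -0.61  0.29] 0.02511324603561977
```

View pics/s3.png

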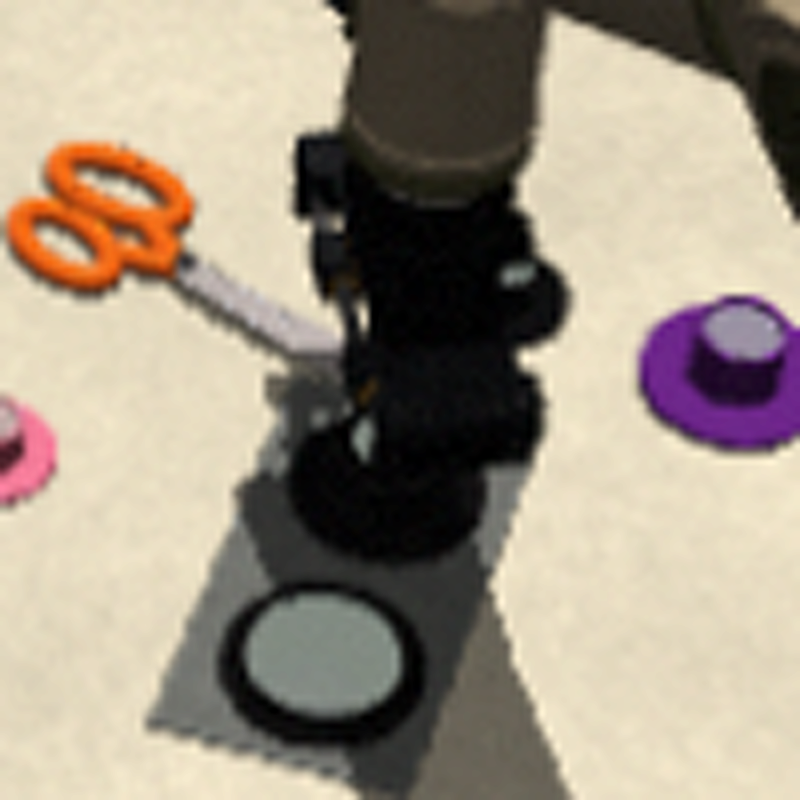

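View pics/t3.png

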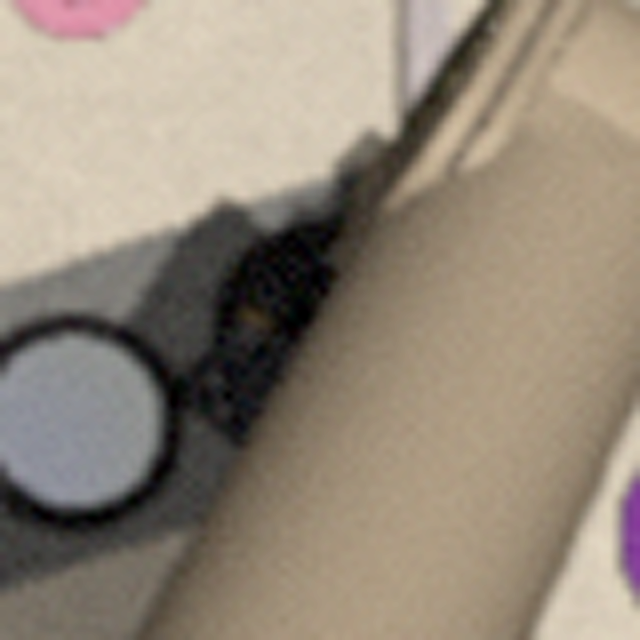

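Run:
```python
from h import *
K,k,R,t=cal("side"); print("cam",-R.T@t)
s=read_state(); print(s["time"],s["width"],s["ee_pos"])
for tag,tcp,w in(("2",[.5561,-.2258,.072],.087),("3",s["ee_pos"],.025)):
    tcp=np.array(tcp); y=np.array([.756,-.655,0]);x=np.array([.655,.756,0])
    im=cv2.imread(f"pics/s{tag}.png")
    o=lambda P:tuple(((proj("side",P)[0]-[290,130]+.5)*8).astype(int).tolist())
    cv2.circle(im,o(tcp),5,(0,0,255),-1)
    for sg in(1,-1):
        for up in(0,.04):
            a=tcp+sg*y*w/2+[0,0,up]
            cv2.line(im,o(a-x*.0095),o(a+x*.0095),(0,255,0) if sg>0 else (255,255,0),2)
    for P in((circ:=np.c_[.023*np.cos(np.linspace(0,6.28,40)),.023*np.sin(np.linspace(0,6.28,40)),0*np.ones(40)]),):
        for z in(.009,.041):
            q=((proj("side",P+[.555,-.2265,z])-[290,130]+.5)*8).astype(int); cv2.polylines(im,[q.reshape(-1,1,2)],True,(255,0,255),1)
    cv2.imwrite(f"pics/d{tag}.png",im[200:600,150:650])
cv2.imwrite("pics/d23.png",np.hstack([cv2.resize(cv2.imread(f"pics/d{t}.png"),(400,320)) for t in "23"]))
```

```text
cam [-0.09161231  0.86824314  1.42904785]
4.35 0.02511324603561977 [ 0.55479086 -0.22650311  0.01490099]
```

View pics/d23.png

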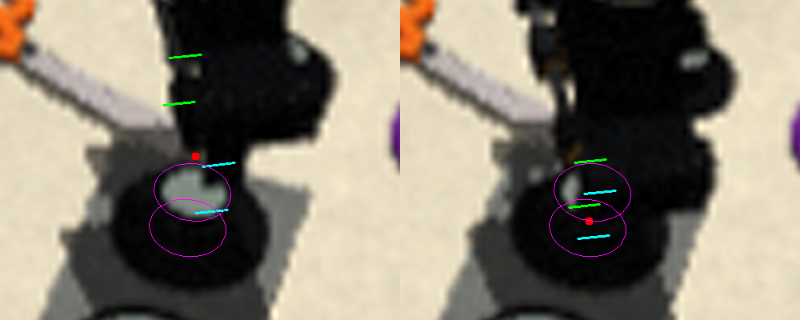

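Request:
move_arm(
  series=[
    [0,0,0,0],
    [0,0,0,0],
  ],
)

```text
time: 4.55
ee_pos: [0.5548, -0.2265, 0.0149]
eef_rot: [0.91, 0.415, 0.0, -0.0]
ft_force: [-0.5, 0.7, -0.8]
width: 0.0222
```

Run:
```python
from h import *
s=read_state(); print(s)
```

```text
{'time': 4.55, 'joint_positions': array([-0.20769206,  0.50902686,  0.65946464,  1.74943458, -0.36106765,
        1.00725475, -0.12754389]), 'joint_vel': array([ 0.00174364,  0.00063845, -0.0011991 , -0.00010846,  0.00031476,
        0.00140925,  0.00046315]), 'joint_torque': array([ 3.16781698e-04, -5.69452929e+01,  1.27733901e+01, -3.16321135e+01,
       -5.38946630e-02,  2.94798205e-02,  4.40300050e-05]), 'ee_pos': array([ 0.55479061, -0.22652382,  0.01490827]), 'eef_rot': array([ 9.09630183e-01,  4.15418981e-01,  3.10315996e-05, -1.54994888e-05]), 'ft_force': array([-0.46308642,  0.68486165, -0.79461659]), 'torque': array([-0.07106817,  0.12443725,  0.01897706]), 'width': 0.022242049989523567}
```

Run:
```python
from h import *
for n,tag in(("side","2"),("side","3"),("top","3")):
    f=np.load(f"pics/{n}{tag}.npz"); C=cloud(n,f["p"],f["d"]); 
    tcp=np.array([.5555,-.2265,0]); R=np.array([[.655,.756,0],[.756,-.655,0],[0,0,1]])
    L=(C-tcp)@R.T
    m=(abs(L[...,0])<.06)&(abs(L[...,1])<.07)&(L[...,2]<.16)&(L[...,2]>-.01)&(f["d"]>0)
    v,u=np.nonzero(m)
    print(n,tag,m.sum())
    if n=="side":
        for vv in range(170,204,2):
            print(vv,[(uu,*(L[vv,uu]*1000).astype(int).tolist()) for uu in range(330,354,3)])
```

```text
side 2 835
170 [(330, 3, 116, 0), (333, -7, 112, 2), (336, 36, -63, 191), (339, 31, -80, 208), (342, 23, -89, 216), (345, 13, -89, 215), (348, 4, -94, 219), (351, -8, -89, 212)]
172 [(330, 8, 97, 9), (333, -5, 101, 2), (336, 38, -71, 190), (339, 34, -93, 213), (342, 24, -95, 213), (345, 14, -96, 213), (348, 3, -96, 210), (351, -7, -96, 209)]
174 [(330, 13, 78, 18), (333, 0, 83, 11), (336, 36, -67, 175), (339, 33, -92, 201), (342, 22, -91, 198), (345, 12, -93, 199), (348, 2, -97, 201), (351, -10, -90, 193)]
176 [(330, 13, 73, 11), (333, 2, 69, 14), (336, -10, 72, 9), (339, 30, -86, 184), (342, 19, -85, 182), (345, 8, -85, 180), (348, 0, -90, 183), (351, -13, -86, 177)]
178 [(330, 12, 74, 0), (333, 4, 61, 12), (336, -6, 57, 14), (339, 30, -91, 179), (342, 18, -87, 173), (345, 8, -90, 175), (348, -56, 59, 5), (351, -69, 60, 2)]
180 [(330, 18, 53, 10), (333, 4, 57, 4), (336, -8, 59, 0), (339, -19, 57, 1), (342, 6, -55, 126), (345, -5, -53, 123), (348, -55, 53, 0), (351, -68, 55, -3)]
182 [(330, 18, 49, 4), (333, 6, 48, 3), (336, 5, 14, 39), (339, -7, 18, 33), (342, 6, -58, 119), (345, -5
[... 3785 characters left out ...]
4), (348, -36, -23, 6), (351, -47, -25, 7)]
196 [(330, 37, -32, 16), (333, 23, -25, 7), (336, 12, -28, 8), (339, 2, -34, 13), (342, -9, -34, 11), (345, -21, -35, 11), (348, -32, -38, 12), (351, -46, -31, 2)]
198 [(330, 38, -38, 13), (333, 26, -39, 11), (336, 13, -35, 4), (339, 2, -39, 8), (342, -6, -46, 14), (345, -20, -42, 7), (348, -32, -40, 3), (351, -46, -36, -3)]
200 [(330, 39, -45, 8), (333, 26, -43, 5), (336, 14, -43, 2), (339, 4, -48, 6), (342, -7, -48, 4), (345, -19, -47, 1), (348, -28, -55, 9), (351, -42, -51, 2)]
202 [(330, 40, -51, 4), (333, 28, -52, 4), (336, 17, -54, 4), (339, 7, -60, 9), (342, -6, -53, -1), (345, -15, -61, 6), (348, -25, -67, 12), (351, -38, -64, 6)]
top 3 418
```

```bash
python3 crop.py side 0 255 355 50 8 s0g.png
python3 - <<'E'
from h import *
f=np.load("pics/side0.npz"); C=cloud("side",f["p"],f["d"]); p=f["p"]
y=np.array([.397,.918,0]);x=np.array([-.918,.397,0])
L=(C-np.array([.248,.573,0]))@np.c_[x,y,[0,0,1]]
for vv in range(330,392,4):
    print(vv,[(uu,*(L[vv,uu]*1000).astype(int).tolist(),int(p[vv,uu].mean())) for uu in range(212,300,8)])
print(proj("side",[[.248,.573,.193],[.248,.573,.22]]))
E
```

```text
330 [(212, -257, 35, 20, 96), (220, -249, 12, 13, 39), (228, 1, 42, 523, 44), (236, 44, 36, 600, 71), (244, 428, 136, 1429, 63), (252, 52, 8, 589, 29), (260, 49, -7, 570, 29), (268, 47, -25, 549, 28), (276, -38, -82, 332, 103), (284, -167, -170, 3, 131), (292, -156, -193, 4, 133)]
334 [(212, -234, 41, 41, 90), (220, -241, 16, 3, 113), (228, -216, -3, 34, 42), (236, 48, 39, 594, 63), (244, 53, 25, 590, 33), (252, 51, 9, 571, 28), (260, 49, -7, 553, 30), (268, 9, -40, 442, 45), (276, -28, -77, 334, 27), (284, -21, -95, 330, 32), (292, -144, -186, 4, 132)]
338 [(212, -226, 46, 31, 135), (220, -219, 23, 24, 96), (228, -202, 2, 39, 129), (236, 52, 41, 586, 40), (244, 54, 27, 577, 30), (252, 52, 10, 556, 30), (260, 46, -7, 526, 36), (268, 20, -35, 448, 40), (276, -18, -72, 336, 28), (284, -9, -89, 337, 28), (292, -132, -181, 3, 127)]
342 [(212, -214, 50, 31, 73), (220, -202, 28, 35, 144), (228, -195, 6, 27, 88), (236, 52, 42, 569, 40), (244, 51, 27, 553, 38), (252, 49, 10, 532, 39), (260, 38, -9, 490, 39), (268, 24, -33, 438, 44), (276, -9, -68, 334, 29), (284, -1, -85, 334, 28), (292, -12
[... 2699 characters left out ...]
8, -37, -54, 0, 129), (276, -28, -76, -1, 59), (284, -17, -97, 0, 56), (292, -7, -118, -1, 57)]
386 [(212, -84, 101, 34, 138), (220, 32, 92, 330, 30), (228, 35, 75, 317, 21), (236, 37, 57, 299, 11), (244, -58, 14, -3, 126), (252, -47, -6, -2, 128), (260, -38, -28, -3, 129), (268, -26, -49, 1, 59), (276, -16, -70, -1, 56), (284, -7, -92, -2, 56), (292, 5, -112, 5, 57)]
390 [(212, -72, 106, 35, 57), (220, -67, 84, 22, 60), (228, -51, 64, 42, 61), (236, -57, 40, -4, 127), (244, -46, 19, -2, 122), (252, -37, -2, -3, 128), (260, -25, -22, 0, 59), (268, -13, -43, 6, 60), (276, -6, -65, -4, 58), (284, 4, -86, 1, 60), (292, 15, -107, 1, 59)]
[[253.75304752 378.11606728]
 [253.31085595 374.42409246]]
```

View pics/s0g.png

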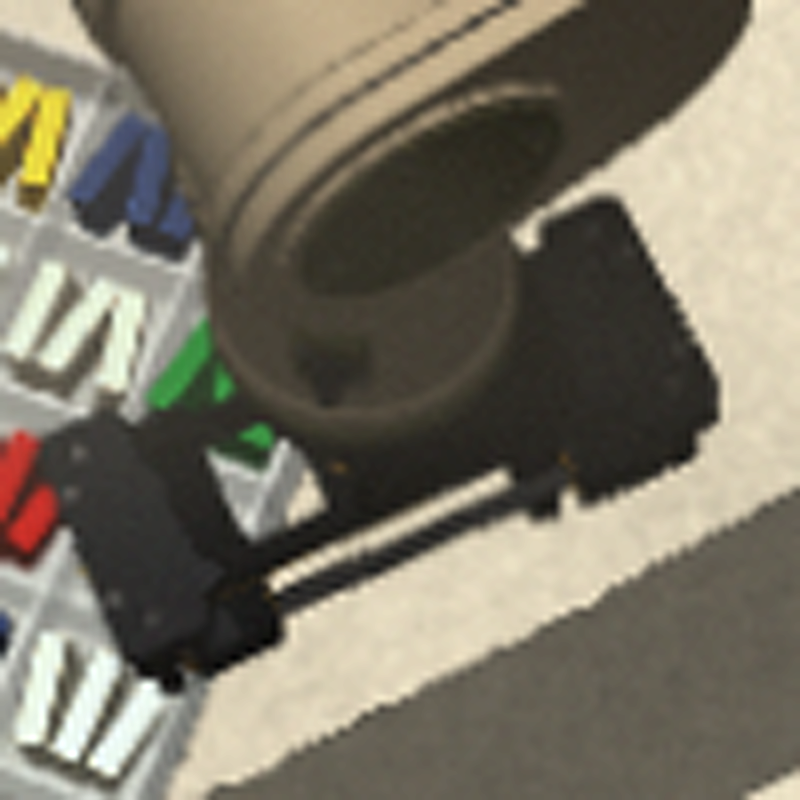

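Request:
move_arm(
  series=[
    [0,0,-0.02,0],
    [0,0,-0.04,0],
    [0,0,-0.04,0],
  ],
)

```text
time: 4.85
ee_pos: [0.5563, -0.2273, 0.0574]
eef_rot: [0.91, 0.415, 0.002, 0.001]
ft_force: [0.1, -0.1, 0.1]
width: 0.0219
```

Request:
move_arm(
  series=[
    [0,0,0,0],
    [0,0,0,0],
    [0,0,0,0],
    [0,0,0,0],
    [0,0,0,0],
    [0,0,0,0],
  ],
  claw=0.5,
)

```text
time: 5.45
ee_pos: [0.5547, -0.2265, 0.0547]
eef_rot: [0.91, 0.415, -0.0, -0.0]
ft_force: [-0.2, -0.8, 0.0]
width: 0.0606
```

```bash
python3 snap.py 4 side ; python3 crop.py side 4 340 180 30 13 s4.png
```

```text
5.5 [ 0.5547 -0.2265  0.0548] [-0.23  0.46  0.69  1.72 -0.32  1.08 -0.15] [-0.34 -0.17 -0.39] 0.06262127462699171
```

View pics/s4.png

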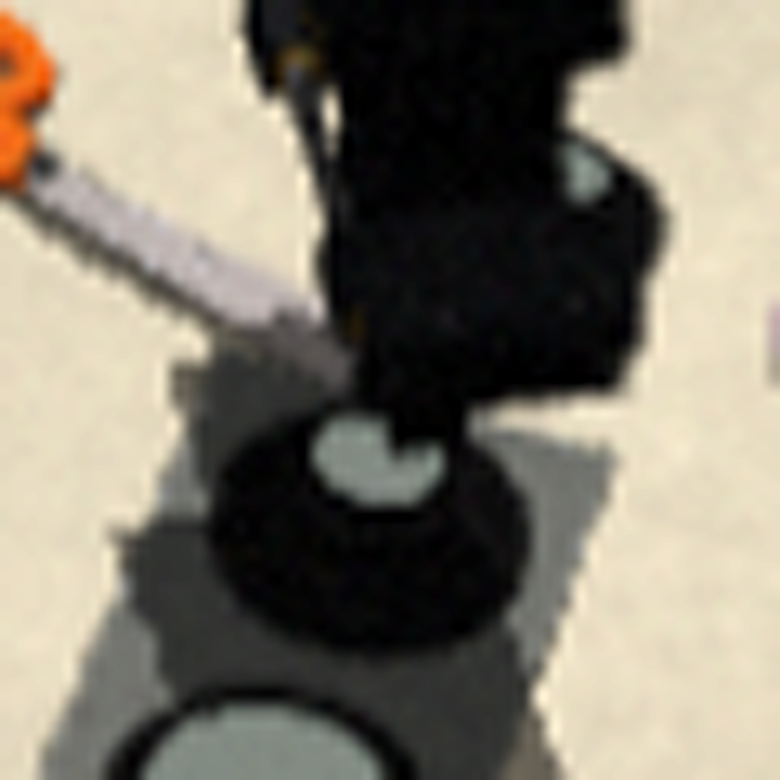

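Request:
move_arm(
  series=[
    [0,0,0.02,0],
    [0,0,0.035,0],
    [0,0,0.045,0],
    [0,0,0.05,0],
    [0,0,0.05,0],
    [0,0,0.05,0],
  ],
)

```text
time: 6.1
ee_pos: [0.555, -0.2267, 0.0053]
eef_rot: [0.91, 0.415, 0.0, 0.0]
ft_force: [-0.3, -0.2, 0.2]
width: 0.0649
```

```bash
python3 snap.py 5 side ; python3 crop.py side 5 340 180 30 13 s5.png
```

```text
6.15 [ 0.5552 -0.2268  0.0055] [-0.2   0.52  0.65  1.75 -0.37  0.99 -0.12] [-1.25 -0.78 -0.35] 0.06532431736940816
```

View pics/s5.png

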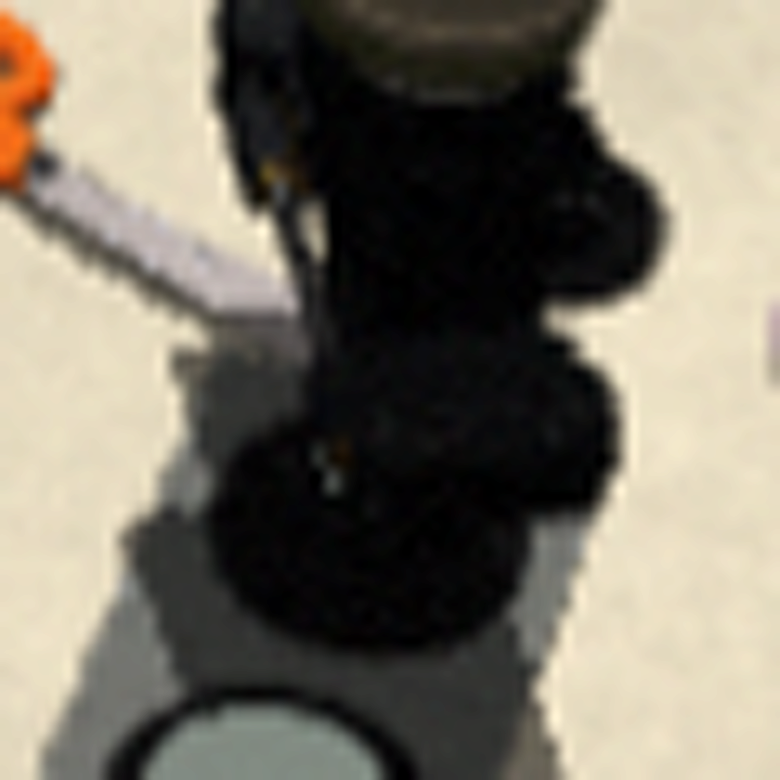

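Request:
move_arm(
  series=[
    [0,0,0.005,0],
    [0,0,0.01,0],
    [0,0,0.013,0],
    [0,0,0.015,0],
    [0,0,0.015,0],
  ],
)

```text
time: 6.65
ee_pos: [0.5545, -0.2264, -0.0105]
eef_rot: [0.91, 0.415, -0.0, -0.0]
ft_force: [-0.6, 1.1, 0.9]
width: 0.0656
```

Request:
move_arm(
  series=[
    [0,0,0.002,0],
    [0,0,0.003,0],
    [0,0,0.003,0],
  ],
)

```text
time: 6.95
ee_pos: [0.5547, -0.2265, -0.0132]
eef_rot: [0.91, 0.415, -0.0, -0.0]
ft_force: [0.1, -0.8, 0.5]
width: 0.0655
```

Request:
move_arm(
  series=[
    [0,0,0.002,0],
    [0,0,0.003,0],
    [0,0,0.003,0],
  ],
)

```text
time: 7.25
ee_pos: [0.5547, -0.2264, -0.0163]
eef_rot: [0.91, 0.415, -0.0, -0.0]
ft_force: [-0.6, 0.3, -1.1]
width: 0.065
```

Request:
move_arm(
  series=[
    [0,0,0.002,0],
    [0,0,0.003,0],
    [0,0,0.003,0],
  ],
)

```text
time: 7.55
ee_pos: [0.5548, -0.2265, -0.0188]
eef_rot: [0.91, 0.415, 0.0, -0.0]
ft_force: [-2.3, 0.8, 4.7]
width: 0.0648
```

Request:
move_arm(
  series=[
    [0,0,-0.003,0],
    [0,0,-0.0055,0],
    [0,0,-0.0055,0],
  ],
)

```text
time: 7.85
ee_pos: [0.5551, -0.2266, -0.0132]
eef_rot: [0.91, 0.415, 0.0, 0.0]
ft_force: [0.8, -0.5, 0.8]
width: 0.0652
```

Request:
move_arm(
  series=[
    [0,0,0,0],
    [0,0,0,0],
    [0,0,0,0],
    [0,0,0,0],
    [0,0,0,0],
    [0,0,0,0],
  ],
  claw=-0.3,
  newtons=15,
)

```text
time: 8.45
ee_pos: [0.5547, -0.2265, -0.0137]
eef_rot: [0.91, 0.415, -0.0, -0.0]
ft_force: [0.5, 0.2, -1.0]
width: 0.0453
```

Request:
move_arm(
  series=[
    [0,0,-0.005,0],
    [0,0,-0.02,0],
    [0,0,-0.05,0],
    [0,0,-0.09,0],
    [0.005,-0.004,-0.13,0],
    [0.02,-0.015,-0.17,0],
    [0.045,-0.034,-0.21,0],
    [0.08,-0.06,-0.245,0],
    [0.115,-0.088,-0.275,0],
    [0.15,-0.115,-0.286,0],
    [0.185,-0.141,-0.286,0],
    [0.22,-0.168,-0.286,0],
    [0.255,-0.195,-0.286,0],
    [0.29,-0.221,-0.286,0],
    [0.325,-0.248,-0.286,0],
    [0.36,-0.275,-0.286,0],
    [0.39,-0.298,-0.286,0],
    [0.412,-0.314,-0.286,0],
    [0.423,-0.323,-0.286,0],
    [0.427,-0.326,-0.286,0],
  ],
)

```text
time: 10.45
ee_pos: [0.5877, 0.3105, 0.2728]
eef_rot: [0.909, 0.416, -0.0, 0.0]
ft_force: [-0.1, 0.2, -2.3]
width: 0.0456
```

Request:
move_arm(
  series=[
    [0,0,0.01,0],
    [0,0,0.03,0],
    [0,0,0.06,0],
    [0,0,0.08,0],
    [0,0,0.095,0],
    [0,0,0.1,0],
    [0,0,0.1,0],
  ],
)

```text
time: 11.15
ee_pos: [0.5881, 0.3087, 0.1724]
eef_rot: [0.91, 0.415, -0.0, 0.0]
ft_force: [0.2, 1.1, -1.9]
width: 0.0458
```

```bash
python3 snap.py 6 side top; python3 crop.py side 6 260 220 60 6 s6.png; python3 crop.py top 6 230 220 60 6 t6.png
```

```text
11.25 [0.5887 0.3095 0.1737] [-0.9   0.46  0.49  1.4  -0.21  1.34 -1.12] [ 1.2   0.21 -2.61] 0.04574316192037056
```

View pics/s6.png

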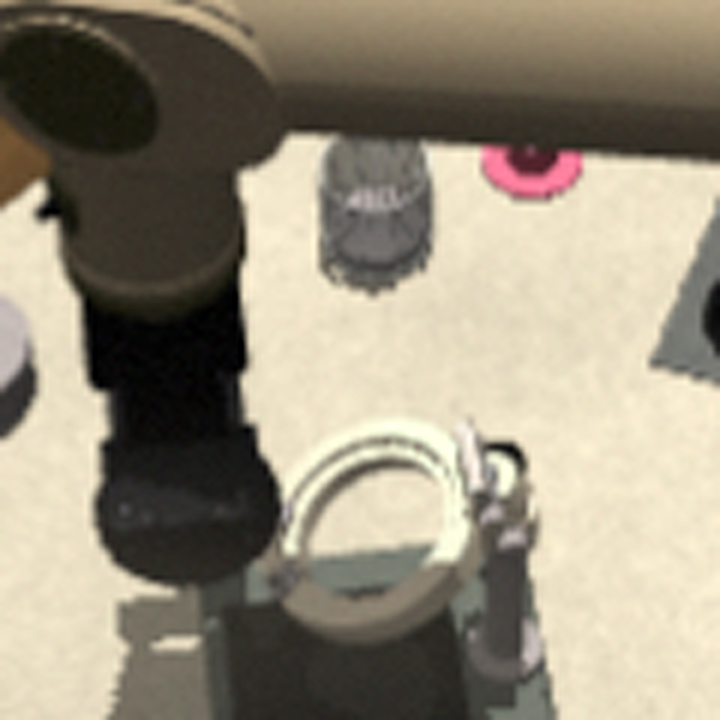

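View pics/t6.png

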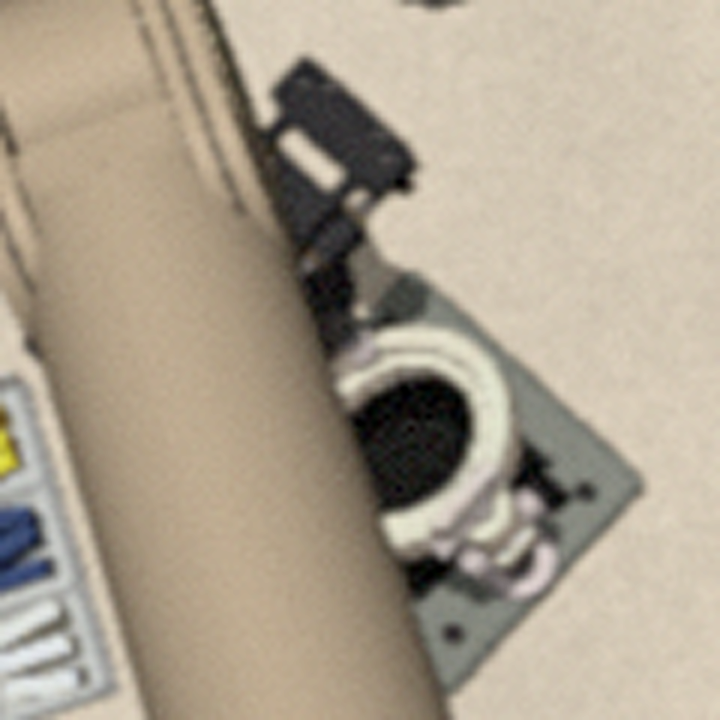

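```bash
cat > ovl.py <<'E'
import sys
from fit import *
# overlay lens flange given tilt: args tag, u,v,w,f, tilt(deg), pivot height above underside
tag,u,v,w,f,tilt,hp=sys.argv[1],*map(float,sys.argv[2:8])
s=read_state(); tip=s["ee_pos"]+np.array([0,0,.0275])
dx=float(sys.argv[8]) if len(sys.argv)>8 else 0
F=np.array([.655,.756,0]); Y=np.array([.756,-.655,0]); Z=np.array([0,0,1.])
piv=tip+Z*(hp-.011)+F*dx
th=np.radians(tilt); n=F*np.sin(th)+Z*np.cos(th); e=F*np.cos(th)-Z*np.sin(th)
foot=piv-hp*n
u,v,w,f=int(u),int(v),int(w),int(f)
im=np.load(f"pics/side{tag}.npz")["p"][v-w:v+w,u-w:u+w,::-1]
im=np.clip(cv2.resize(im,None,fx=f,fy=f,interpolation=cv2.INTER_CUBIC)*3.,0,255).astype(np.uint8)
def dr(P,c): 
    q=((proj("side",P)-[u-w,v-w]+.5)*f).astype(int); cv2.polylines(im,[q.reshape(-1,1,2)],True,c,1)
for r_,h,c in((.048,.0,(0,0,255)),(.048,.006,(0,128,255)),(.023,.038,(0,255,0))):
    dr(foot+h*n+r_*(np.outer(np.cos(ang),e)+np.outer(np.sin(ang),Y)),c)
R,o=cellT(*np.load("cell.npy"))
dr(circ(.05,.006,ang)@R.T+o,(255,0,0))
for sg in(1,-1):
    a=np.pi-sg*np.radians(24); c,s_=np.cos(a),np.sin(a)
    q=np.array([[.043,.007],[.062,.007],[.062,-.007],[.043,-.007]])
    dr(np.c_[q[:,0]*c-q[:,1]*s_,q[:,0]*s_+q[:,1]*c,0*q[:,0]+.012]@R.T+o,(255,0,255))
cv2.imwrite(f"pics/o{tag}.png",im)
# in cell coordinates
print("foot cell mm",(R.T@(foot-o)*1000).round(1),"pivot cell",(R.T@(piv-o)*1000).round(1),"lower edge",(R.T@(foot+.048*e-o)*1000).round(1))
E
python3 ovl.py 6 260 220 60 6 0 .027
```

```text
foot cell mm [-77.1   0.6  63.7] pivot cell [-67.    0.6  88.7] lower edge [-121.6    0.6   81.7]
```

View pics/o6.png

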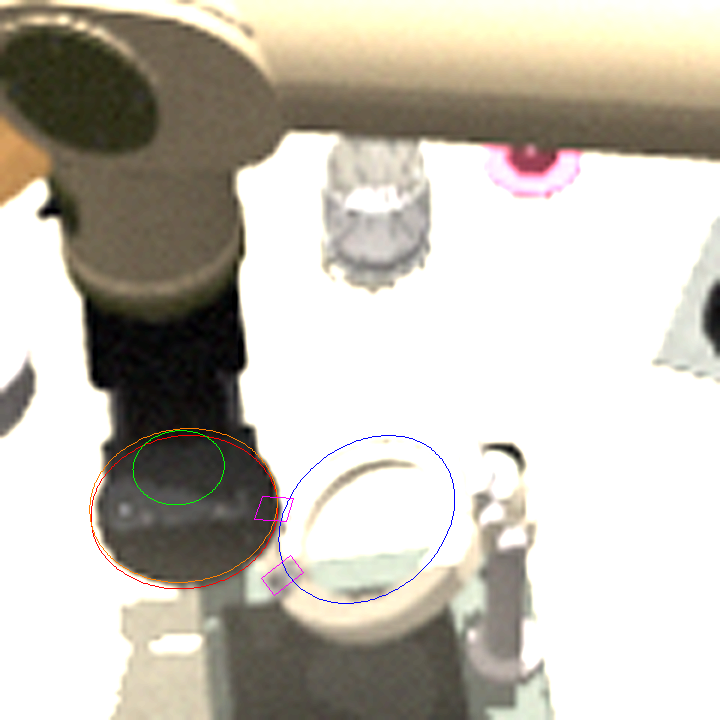

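Request:
move_arm(
  series=[
    [0,0,0.015,0],
    [0,0,0.03,0],
    [0.001,0,0.036,0],
    [0.002,0,0.04,0],
    [0.003,0,0.044,0],
    [0.004,0,0.048,0],
    [0.004,0,0.048,0],
  ],
)

```text
time: 11.95
ee_pos: [0.5909, 0.3129, 0.1242]
eef_rot: [0.91, 0.415, 0.0, 0.0]
ft_force: [1.2, 0.1, -0.9]
width: 0.0456
```

```bash
python3 snap.py 7 side;python3 ovl.py 7 260 220 60 6 10 .027 -.0025
```

```text
12.0 [0.5909 0.3129 0.1245] [-0.9   0.5   0.48  1.45 -0.23  1.25 -1.11] [ 0.68  1.25 -0.83] 0.04576504558034394
foot cell mm [-92.4   0.   17.2] pivot cell [-86.8   0.   43.7] lower edge [-139.4    0.    27.2]
```

View pics/o7.png

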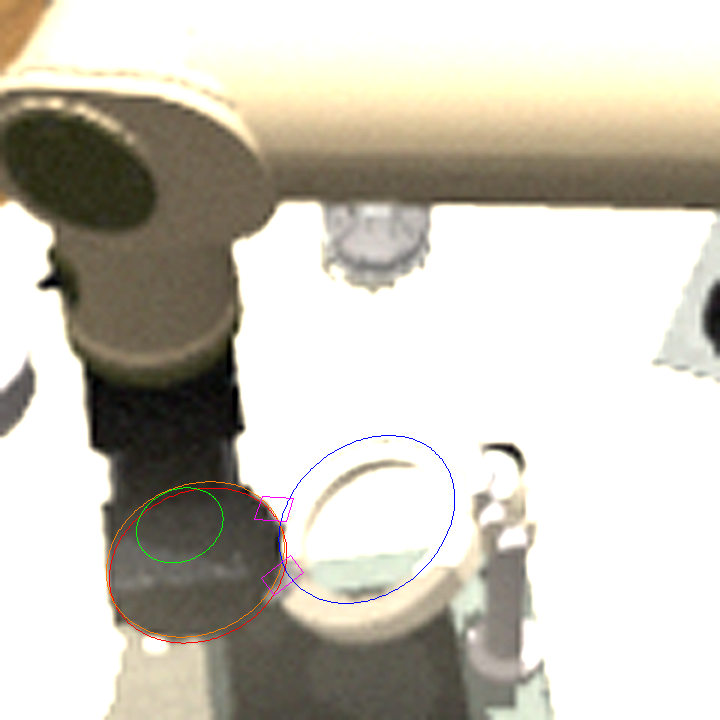

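Request:
move_arm(
  series=[
    [0.001,0,0.004,0],
    [0.002,0,0.008,0],
    [0.003,0,0.012,0],
    [0.004,0,0.015,0],
    [0.005,0,0.018,0],
    [0.005,0,0.018,0],
  ],
)

```text
time: 12.6
ee_pos: [0.594, 0.3168, 0.106]
eef_rot: [0.91, 0.416, 0.0, -0.0]
ft_force: [2.5, 0.5, -0.3]
width: 0.0458
```

```bash
python3 snap.py 8 side;python3 ovl.py 8 260 220 60 6 33 .027 -.0025
```

```text
12.65 [0.594  0.3168 0.1062] [-0.89  0.52  0.47  1.45 -0.24  1.23 -1.11] [ 1.96  1.29 -1.21] 0.04558180163287426
foot cell mm [-93.1  -0.1   2.1] pivot cell [-98.3  -0.1  28.6] lower edge [-1.403e+02 -1.000e-01 -7.000e+00]
```

View pics/o8.png

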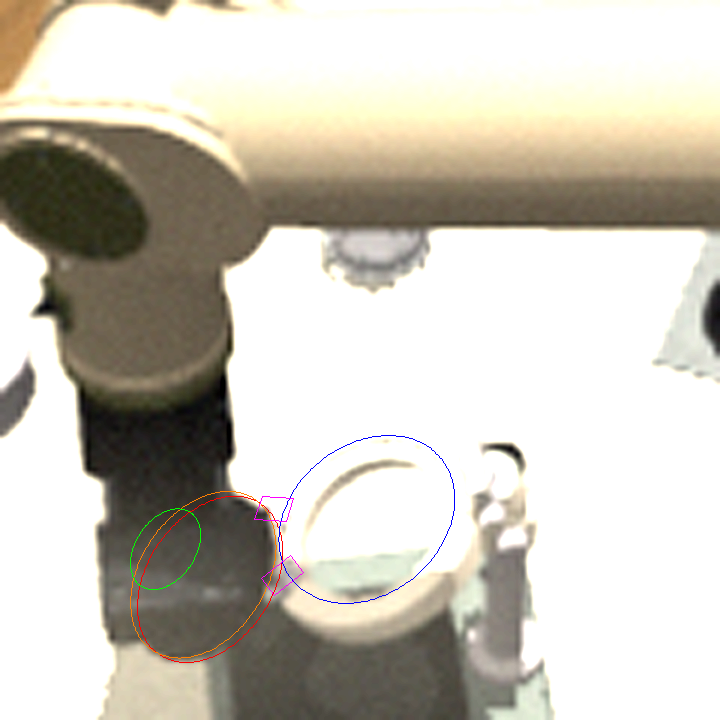

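Run:
```python
from h import *
p=np.load("pics/side8.npz")["p"][200:275,200:275,::-1].astype(float)/255
im=cv2.resize(p,None,fx=8,fy=8,interpolation=cv2.INTER_CUBIC).clip(0,1)
cv2.imwrite("pics/g8.png",(255*im**.4).astype(np.uint8))
```

```text
(no output)
```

View pics/g8.png

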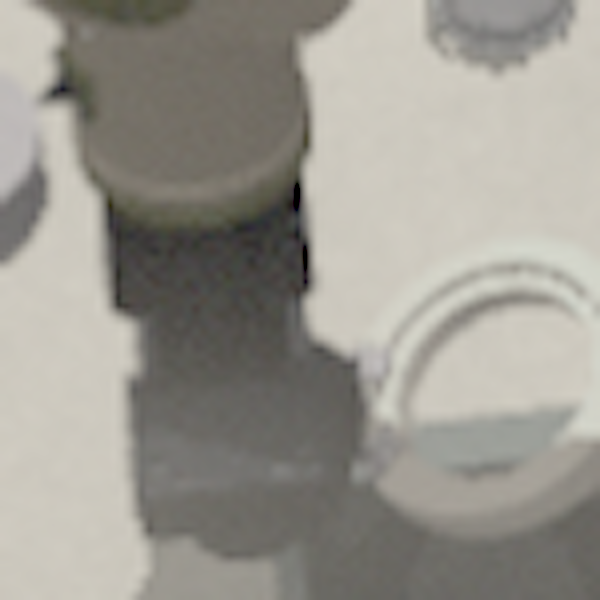

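```bash
cat > tilt.py <<'E'
import sys
from fit import *
# fit tilt, dx, dz of lens from the side picture; arg tag
tag=sys.argv[1]; u0,u1,v0,v1=map(int,sys.argv[2:6]) # window in which the flange outline is visible
s=read_state(); tip=s["ee_pos"]+np.array([0,0,.0275])
F=np.array([.655,.756,0]); Y=np.array([.756,-.655,0]); Z=np.array([0,0,1.])
g0=cv2.cvtColor(np.load(f"pics/side{tag}.npz")["p"],cv2.COLOR_RGB2GRAY).astype(float)
g=gaussian_filter(255*(g0/255)**.5,.5)
R,o=cellT(*np.load("cell.npy"))
def lens(t,dx,dz,hp=.027):
    th=np.radians(t); n=F*np.sin(th)+Z*np.cos(th); e=F*np.cos(th)-Z*np.sin(th)
    piv=tip+Z*(hp-.011)+F*dx
    return piv-hp*n+n*dz,e,n
def outline(t,dx,dz):
    foot,e,n=lens(t,dx,dz)
    P=np.vstack([proj("side",foot+h*n+.048*(np.outer(np.cos(ang),e)+np.outer(np.sin(ang),Y))) for h in(0,.003,.006)]).astype(np.float32)
    return cv2.convexHull(P)[:,0]
def resample(H,m=300):
    H=np.vstack([H,H[:1]]); d=np.r_[0,np.cumsum(np.linalg.norm(np.diff(H,axis=0),axis=1))]
    t=np.linspace(0,d[-1],m,endpoint=False); return np.c_[np.interp(t,d,H[:,0]),np.interp(t,d,H[:,1])]
def f(p):
    q=resample(outline(*p)); c=q.mean(0); tn=np.roll(q,-1,0)-np.roll(q,1,0); nn=np.c_[tn[:,1],-tn[:,0]]; nn/=np.linalg.norm(nn,axis=1)[:,None]
    nn*=np.sign((nn*(q-c)).sum(1))[:,None]
    w=(q[:,0]>u0)&(q[:,0]<u1)&(q[:,1]>v0)&(q[:,1]<v1)
    if w.sum()<20: return 0
    sm=lambda a:map_coordinates(g,[a[:,1],a[:,0]],order=1)
    return -np.clip(sm(q[w]+nn[w])-sm(q[w]-nn[w]),-60,60).mean()
if __name__=="__main__":
    res=[]
    for t in range(0,46,2):
        for dx in(-.006,-.003,0.,.003):
            r_=minimize(lambda p:f([t,p[0],p[1]])+3e4*p[1]**2,[dx,0.],method='Nelder-Mead',options=dict(initial_simplex=[[dx,0],[dx+.002,0],[dx,.002]],maxiter=60))
            res.append((r_.fun,t,*r_.x))
    best={}
    for q in res:
        if q[1] not in best or q[0]<best[q[1]][0]: best[q[1]]=q
    for t in sorted(best): print(t,np.round(best[t][0],2),(np.array(best[t][2:])*1000).round(1))
    b=min(res); P=outline(*b[1:])
    foot,e,n=lens(*b[1:]); C=lambda X:(R.T@(X-o)*1000).round(1)
    print("best",b[1],"foot cell",C(foot),"low edge bottom",C(foot+.048*e),"up edge",C(foot-.048*e))
    im=(255*(np.load(f"pics/side{tag}.npz")["p"][v0:v1,u0:u1,::-1]/255.)**.5).astype(np.uint8)
    k=max(1,int(560/max(v1-v0,u1-u0))); im=cv2.resize(im,None,fx=k,fy=k,interpolation=cv2.INTER_CUBIC)
    cv2.polylines(im,[((P-[u0,v0]+.5)*k).astype(int).reshape(-1,1,2)],True,(0,0,255),1); cv2.imwrite(f"pics/tilt{tag}.png",im)
E
python3 tilt.py 8 225 262 238 285
```

```text
0 -15.72 [-11.5   3.8]
2 -16.51 [-11.2   4. ]
4 -17.39 [-10.8   4.2]
6 -18.17 [-9.6  4.5]
8 -18.73 [-8.4  4.5]
10 -19.09 [-7.6  4.1]
12 -19.48 [-5.3  5.3]
14 -20.16 [-4.1  5.5]
16 -20.86 [-3.   5.7]
18 -21.56 [-2.8  5.2]
20 -22.24 [-2.4  5. ]
22 -22.91 [-1.9  4.9]
24 -23.59 [-1.4  4.7]
26 -24.12 [-1.2  4.2]
28 -24.59 [-0.9  3.5]
30 -24.99 [-0.7  3.2]
32 -25.24 [-0.2  2.6]
34 -25.37 [-0.   1.8]
36 -25.33 [0.1 1.3]
38 -25.14 [0.5 0.7]
40 -24.75 [ 0.8 -0.2]
42 -24.18 [ 1.  -1.1]
44 -23.26 [ 1.8 -2.1]
best 34 foot cell [-95.3  -0.1   4.9] low edge bottom [-1.423e+02 -1.000e-01 -5.100e+00] up edge [-48.4  -0.1  14.9]
```

View pics/tilt8.png

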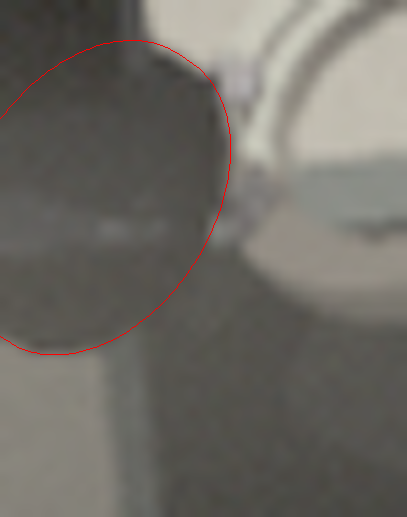

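Request:
move_arm(
  series=[
    [0,0,-0.01,0],
    [0,0,-0.03,0],
    [0,0,-0.05,0],
    [0,0,-0.065,0],
    [0,0,-0.07,0],
    [0,0,-0.07,0],
    [0,0,-0.07,0],
  ],
)

```text
time: 13.35
ee_pos: [0.5934, 0.3163, 0.1755]
eef_rot: [0.91, 0.415, -0.001, -0.0]
ft_force: [0.5, -0.1, -2.7]
width: 0.0457
```

```bash
python3 snap.py 9 side;python3 tilt.py 9 190 262 215 265
```

```text
13.4 [0.5933 0.3163 0.1753] [-0.9   0.48  0.49  1.37 -0.22  1.35 -1.12] [-0.67  1.   -1.9 ] 0.04598267140564941
0 -32.09 [-3.2  6.8]
2 -32.65 [-2.7  6.8]
4 -33.09 [-2.2  6.5]
6 -33.42 [-2.3  6.8]
8 -33.77 [-2.4  7. ]
10 -34.22 [-2.8  7.6]
12 -34.61 [-2.4  7.8]
14 -34.81 [-2.1  7.4]
16 -34.69 [-1.4  7. ]
18 -34.07 [-0.7  6.5]
20 -33.27 [-0.1  5.9]
22 -32.31 [0.5 5.3]
24 -31.73 [-1.7  4.3]
26 -32.4 [-1.5  3.5]
28 -33.1 [-1.   2.6]
30 -33.59 [-0.3  2. ]
32 -33.66 [-0.1  1.8]
34 -33.5 [0.2 1.5]
36 -33.3 [-0.7  1.6]
38 -33.21 [-1.5  1.7]
40 -33.12 [-0.8  1.3]
42 -32.77 [0.2 0.9]
44 -31.9 [ 1.3 -0.1]
best 14 foot cell [-74.7  -0.3  73.1] low edge bottom [-122.3   -0.3   79.8] up edge [-27.2  -0.3  66.4]
```

View pics/tilt9.png

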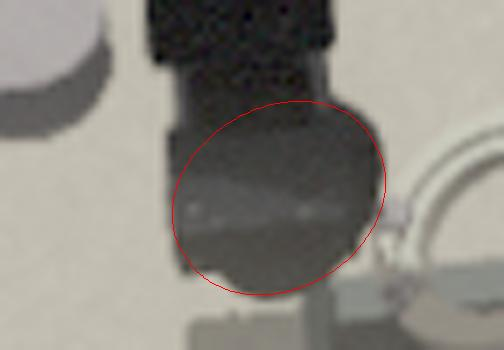

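```bash
python3 tilt.py 9 222 262 230 265 | sed -n '9,40p'
```

```text
16 -47.11 [-1.8  6.5]
18 -47.22 [-1.3  6.1]
20 -47.2 [-0.8  5.6]
22 -46.92 [-1.   5.6]
24 -46.54 [0.2 4.4]
26 -46.21 [-0.4  4.2]
28 -45.91 [-0.3  4.2]
30 -45.57 [-0.4  3.9]
32 -45.26 [0.4 3.1]
34 -44.73 [-0.1  2.8]
36 -44.18 [0.  2.7]
38 -43.3 [-0.4  2.5]
40 -42.25 [-0.6  2.4]
42 -41.06 [0.2 1.4]
44 -39.01 [1.1 0.9]
best 18 foot cell [-74.3  -0.3  72. ] low edge bottom [-122.2   -0.3   75.3] up edge [-26.4  -0.3  68.6]
```

View pics/tilt9.png

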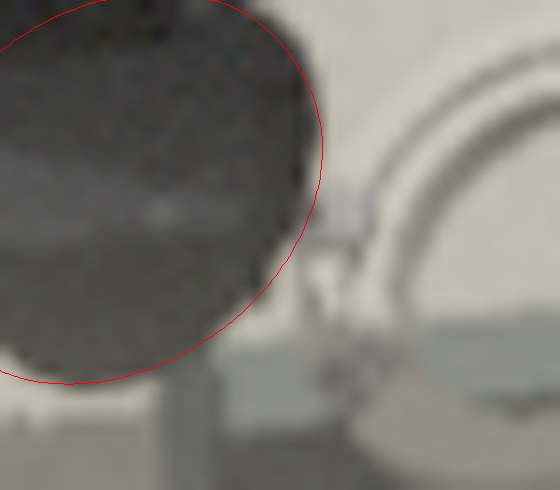

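```bash
cat > tilt2.py <<'E'
import sys
sys.argv_=sys.argv
from tilt import *
from scipy.optimize import least_squares
thr=float(sys.argv[6])
G2=gaussian_filter(g0,.5)
big=cv2.resize(G2[v0:v1,u0:u1],None,fx=8,fy=8,interpolation=cv2.INTER_CUBIC)
m=(big<thr).astype(np.uint8)
nl,lab,st,_=cv2.connectedComponentsWithStats(m); k=1+np.argmax(st[1:,4]); m=(lab==k).astype(np.uint8)
c=max(cv2.findContours(m,cv2.RETR_EXTERNAL,cv2.CHAIN_APPROX_NONE)[0],key=len)[:,0].astype(float)
h,w=m.shape
ins=(c[:,0]>6)&(c[:,0]<w-7)&(c[:,1]>6)&(c[:,1]<h-7)
q=c[ins][::4]; q=(q+.5)/8-.5+[u0,v0]
poly=[list(map(float,a.split(','))) for a in sys.argv[7:]] # exclusion boxes u0,u1,v0,v1
for a in poly: q=q[~((q[:,0]>a[0])&(q[:,0]<a[1])&(q[:,1]>a[2])&(q[:,1]<a[3]))]
def res(p):
    H=resample(outline(p[0],p[1]/1000,p[2]/1000),400).astype(np.float32).reshape(-1,1,2)
    d=[cv2.pointPolygonTest(H,(float(a),float(b)),True) for a,b in q]
    return np.r_[np.array(d),.15*np.sqrt(len(q))/10*p[1]/3*10/5,.15*np.sqrt(len(q))/10*p[2]/2*10/5]
for t0 in(15,30,40):
    r_=least_squares(res,[t0,0,0],loss='soft_l1',f_scale=.5,diff_step=1e-2,x_scale=[5,2,2])
    print(t0,r_.x.round(2),r_.cost.round(3),len(q),np.abs(res(r_.x)[:-2]).mean().round(3))
foot,e,n=lens(r_.x[0],r_.x[1]/1000,r_.x[2]/1000); C=lambda X:(R.T@(X-o)*1000).round(1)
print("foot cell",C(foot),"low edge bottom",C(foot+.048*e),"up edge",C(foot-.048*e))
P=outline(r_.x[0],r_.x[1]/1000,r_.x[2]/1000)
im=(255*(np.load(f"pics/side{tag}.npz")["p"][v0:v1,u0:u1,::-1]/255.)**.5).astype(np.uint8)
k=max(1,int(560/max(v1-v0,u1-u0))); im=cv2.resize(im,None,fx=k,fy=k,interpolation=cv2.INTER_CUBIC)
cv2.polylines(im,[((P-[u0,v0]+.5)*k).astype(int).reshape(-1,1,2)],True,(0,0,255),1)
for a in q: cv2.circle(im,tuple(((a-[u0,v0]+.5)*k).astype(int).tolist()),1,(0,255,0),-1)
cv2.imwrite(f"pics/tb{tag}.png",im)
E
python3 tilt2.py 9 215 262 228 265 38
```

```text
15 [25.88  0.    0.  ] 66.569 111 1.557
30 [25.93  0.    0.  ] 66.569 111 1.557
40 [25.94  0.    0.  ] 66.569 111 1.557
foot cell [-72.1  -0.3  66.4] low edge bottom [-120.    -0.3   63.1] up edge [-24.2  -0.3  69.7]
```

View pics/tb9.png

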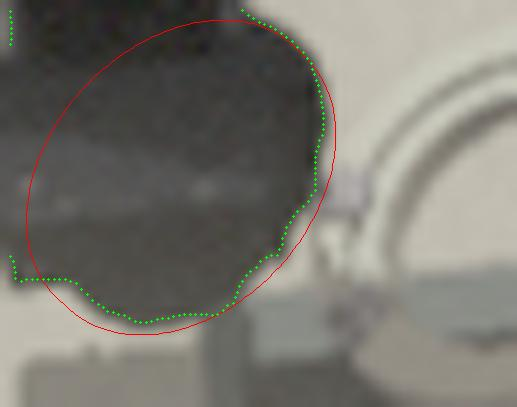

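```bash
sed -i "s/least_squares(res,\[t0,0,0\],loss='soft_l1',f_scale=.5,diff_step=1e-2,x_scale=\[5,2,2\])/least_squares(lambda z:res(z-[0,20,20]),[t0,20,20],loss='soft_l1',f_scale=.5,diff_step=1e-2,x_scale=[5,2,2]); r_.x=r_.x-[0,20,20]/" tilt2.py; python3 tilt2.py 9 215 262 228 265 38 0,222,0,300
```

```text
15 [26.89 -0.08  6.12] 7.995 87 0.369
30 [26.91 -0.08  6.11] 7.995 87 0.369
40 [26.91 -0.08  6.11] 7.995 87 0.369
foot cell [-72.1  -0.3  72.5] low edge bottom [-120.    -0.3   68.4] up edge [-24.3  -0.3  76.6]
```

View pics/tb9.png

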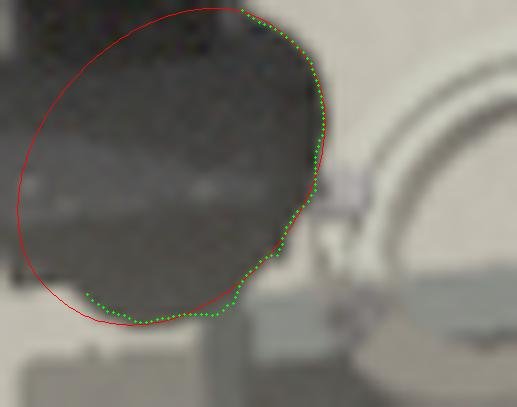

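```bash
cat >> tilt2.py <<'E'
for t in range(16,46,3):
    rr=least_squares(lambda z:res([t,z[0]-20,z[1]-20]),[20,20],loss='soft_l1',f_scale=.5,diff_step=1e-2)
    print(t,(rr.x-20).round(1),rr.cost.round(2),np.abs(res([t,*(rr.x-20)])[:-2]).mean().round(3))
E
python3 tilt2.py 9 215 262 228 265 45 0,221,0,300 231,240,252.5,260
```

```text
15 [ 56.89  34.21 -44.5 ] 122.478 107 2.556
30 [ 56.83  33.94 -44.19] 122.488 107 2.557
40 [ 56.85  34.03 -44.29] 122.484 107 2.557
foot cell [-64.8  -0.3  47.5] low edge bottom [-104.2   -0.3   20.1] up edge [-25.4  -0.3  75. ]
16 [-2.6  5.1] 164.28 3.436
19 [-1.9  4.8] 163.22 3.414
22 [-1.2  4. ] 161.98 3.388
25 [-0.4  2.7] 160.53 3.36
28 [0.6 1. ] 158.82 3.327
31 [ 1.7 -1.1] 156.69 3.286
34 [ 3.2 -3.8] 153.9 3.235
37 [ 5.  -7.2] 150.13 3.166
40 [  7.5 -11.2] 145.28 3.071
43 [ 10.8 -15.9] 140.0 2.96
```

View pics/tb9.png

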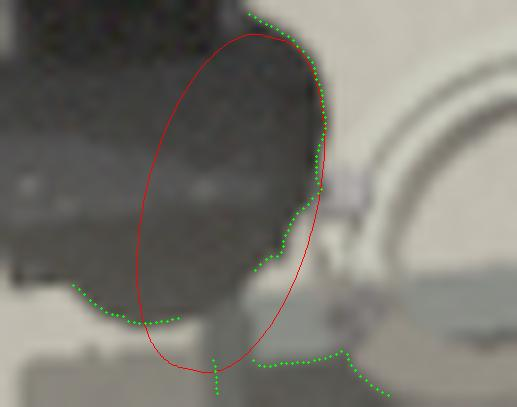

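Threshold 45 leaks into the base's shadow; I go back to 38 with the tighter exclusion.

```bash
python3 tilt2.py 9 215 262 228 265 36 0,221,0,300 230,238,252,260
```

```text
15 [21.11 -1.37 10.12] 6.321 72 0.358
30 [21.1  -1.37 10.12] 6.321 72 0.358
40 [40.63  0.9   1.72] 10.106 72 0.533
foot cell [-66.8  -0.3  69.7] low edge bottom [-112.3   -0.3   54.4] up edge [-21.3  -0.3  85. ]
16 [-2. 12.] 6.87 0.376
19 [-1.6 10.9] 6.41 0.361
22 [-1.3  9.8] 6.34 0.356
25 [-0.9  8.6] 6.65 0.356
28 [-0.6  7.5] 7.3 0.387
31 [-0.3  6.4] 8.25 0.44
34 [-0.1  5.2] 9.23 0.489
37 [0.2 3.9] 9.89 0.521
40 [0.7 2.2] 10.1 0.533
43 [ 2.2 -0.5] 10.32 0.533
```

View pics/tb9.png

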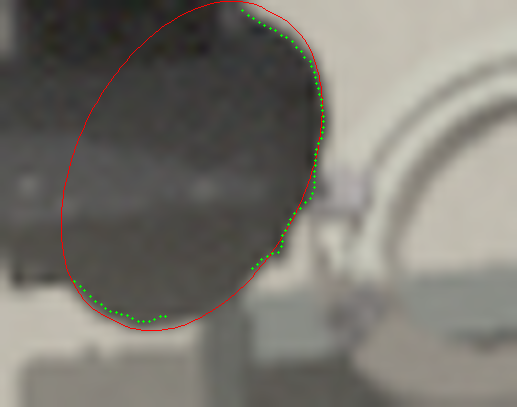

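Run:
```python
from fit import *
tip=np.array([.5933,.3163,.1753+.0275])
F=np.array([.655,.756,0]); Y=np.array([.756,-.655,0])
f=np.load("pics/side9.npz"); C=cloud("side",f["p"],f["d"]); g=cv2.cvtColor(f["p"],cv2.COLOR_RGB2GRAY)
L=(C-tip)@np.c_[F,Y,[0,0,1]]*1000
m=np.zeros(g.shape,bool); m[228:262,205:250]=True
m&=(g<45)&(f["d"]>0)&(L[...,2]>-70)&(L[...,2]<60)
for v in range(228,262,3):
    print(v,[(u,*L[v,u].astype(int).tolist()) for u in range(216,250,4) if m[v,u]])
# flange candidates: z between -50 and +30, exclude body (z>60)
S=m&(L[...,2]<35)
P=L[S]; print(len(P))
w=np.ones(len(P),bool)
for _ in range(15):
    A=np.c_[P[w][:,:2],np.ones(w.sum())]; co=np.linalg.lstsq(A,P[w][:,2],rcond=None)[0]; r_=P[:,2]-np.c_[P[:,:2],np.ones(len(P))]@co; w=abs(r_)<12
print(co,np.degrees(np.arctan(-co[0])),np.degrees(np.arctan(co[1])),w.sum(),r_[w].std())
```

```text
228 []
231 [(240, -42, 21, 23)]
234 [(240, -41, 9, 24)]
237 [(240, -40, 1, 19), (244, -52, -3, 25)]
240 [(240, -39, -7, 17)]
243 []
246 []
249 []
252 [(232, -11, -36, 1), (236, -23, -44, 10)]
255 [(224, 13, -34, -13), (228, 1, -36, -11), (232, -10, -49, 3)]
258 []
261 []
123
[-0.67872419  0.04405379 -6.24496151] 34.165687215947266 2.5224651100588344 121 2.816533178257191
```

```bash
cat > plan.py <<'E'
from fit import *
R,o=cellT(*np.load("cell.npy"))
F=-R[:,0].copy(); F[2]=0; F/=np.linalg.norm(F); Y=R[:,1]; Z=np.array([0,0,1.])
def tipfor(fx,hB,alpha,hp=.027,dz=.002,dx=-.0005,fy=0):
    a=np.radians(alpha); th=np.radians(22+alpha)
    n=F*np.sin(th)+Z*np.cos(th)
    foot=o+R@np.array([fx,fy,hB+.048*np.sin(a)])
    return foot+(hp-dz)*n-Z*(hp-.011)-F*dx-np.array([0,0,.0275])   # = reading
def row(t,s=None):
    s=s or read_state(); q=Rot.from_quat(s["eef_rot"]).as_matrix(); return (q.T@(t-s["ee_pos"])).round(4)
E
python3 - <<'E'
from plan import *
s=read_state(); print(s["ee_pos"],F,Y)
for fx,h in((0,.035),(0,.014),(0,.0112),(.009,.0112),(.009,.0012),(-.0015,.0012)):
    t=tipfor(fx,h,12); print(fx,h,t.round(4),row(t,s))
for fx,h,a in((0,0,0),):
    t=tipfor(fx,h,a);print("seat",t.round(4),row(t,s))
E
```

```text
[0.59334185 0.31629243 0.17528167] [0.6546042  0.75597178 0.        ] [ 0.75597178 -0.6546042   0.        ]
0 0.035 [0.5463 0.2615 0.1789] [-0.0722  0.0004 -0.0035]
0 0.014 [0.5412 0.2555 0.1595] [-0.0801  0.0004  0.0159]
0 0.0112 [0.5405 0.2547 0.1569] [-0.0811  0.0004  0.0185]
0.009 0.0112 [0.535  0.2484 0.1602] [-0.0895  0.0004  0.0152]
0.009 0.0012 [0.5326 0.2456 0.151 ] [-0.0932  0.0004  0.0245]
-0.0015 0.0012 [0.5389 0.2529 0.147 ] [-0.0835  0.0004  0.0284]
seat [0.5323 0.2452 0.1397] [-0.0936  0.0004  0.0358]
```

Request:
move_arm(
  series=[
    [-0.005,0,-0.005,0],
    [-0.018,0,-0.01,0],
    [-0.036,0,-0.01,0],
    [-0.054,0,-0.008,0],
    [-0.067,0,-0.004,0],
    [-0.072,0,-0.0035,0],
    [-0.072,0,-0.0035,0],
    [-0.076,0,0.006,0],
    [-0.08,0,0.014,0],
    [-0.08,0,0.014,0],
    [-0.08,0,0.014,0],
  ],
  newtons=30,
)

```text
time: 14.5
ee_pos: [0.5414, 0.256, 0.162]
eef_rot: [0.91, 0.415, -0.0, 0.0]
ft_force: [0.5, -0.1, -2.6]
width: 0.0453
```

```bash
python3 snap.py 10 side top
python3 - <<'E'
from plan import *
s=read_state()
print([ (round(h*1000,1),row(tipfor(0,h,12),s)) for h in(.0155,.0112)])
for n,(a,b,c,d) in dict(side=(200,275,200,275),top=(190,290,180,280)).items():
    p=np.load(f"pics/{n}10.npz")["p"][c:d,a:b,::-1].astype(float)/255
    im=cv2.resize(p,(400,400),interpolation=cv2.INTER_CUBIC).clip(0,1); cv2.imwrite(f"pics/g10{n}.png",(255*im**.45).astype(np.uint8))
cv2.imwrite("pics/g10.png",np.hstack([cv2.imread(f"pics/g10{n}.png") for n in("side","top")]))
E
```

```text
14.6 [0.5417 0.2562 0.1626] [-0.93  0.31  0.51  1.6  -0.16  1.27 -1.11] [ 0.11  0.   -2.11] 0.045491847409455465
[(15.5, array([-0.0003,  0.    ,  0.0017])), (11.2, array([-0.002 ,  0.    ,  0.0057]))]
```

View pics/g10.png

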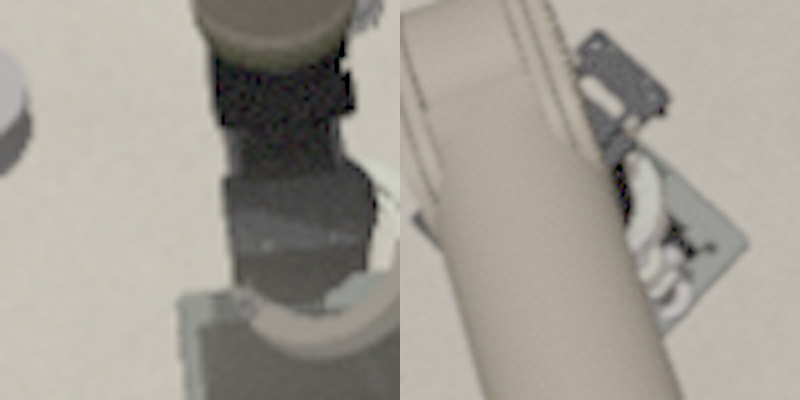

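```bash
cat > plane.py <<'E'
import sys
from plan import *
def flange(tag,box,verbose=True):
    u0,u1,v0,v1=box
    s=read_state(); f=np.load(f"pics/side{tag}.npz"); C=cloud("side",f["p"],f["d"]); g=cv2.cvtColor(f["p"],cv2.COLOR_RGB2GRAY)
    L=(C-o)@R*1000
    m=np.zeros(g.shape,bool); m[v0:v1,u0:u1]=True
    m&=(g<45)&(f["d"]>0)&(L[...,2]>-25)&(L[...,2]<60)&(np.hypot(L[...,0],L[...,1])<60)
    P=L[m]; w=np.ones(len(P),bool)
    for _ in range(20):
        A=np.c_[P[w][:,:2],np.ones(w.sum())]; co=np.linalg.lstsq(A,P[w][:,2],rcond=None)[0]; r_=P[:,2]-np.c_[P[:,:2],np.ones(len(P))]@co; w=abs(r_)<9
    print("n",len(P),w.sum(),"alpha x",np.degrees(np.arctan(co[0])).round(1),"y",np.degrees(np.arctan(co[1])).round(1),"top h at axis",co[2].round(1),"sd",r_[w].std().round(1),"x range",P[w][:,0].min().round(),P[w][:,0].max().round(),"y",P[w][:,1].min().round(),P[w][:,1].max().round())
    return P
if __name__=="__main__": flange(sys.argv[1],list(map(int,sys.argv[2:6])))
E
python3 plane.py 10 200 285 215 275
```

```text
n 91 89 alpha x 12.2 y -0.4 top h at axis 31.2 sd 2.7 x range -51.0 46.0 y -49.0 21.0
```

Request:
move_arm(
  series=[
    [-0.0004,0,0.001,0],
    [-0.0008,0,0.002,0],
    [-0.0008,0,0.002,0],
  ],
)

```text
time: 14.9
ee_pos: [0.541, 0.2554, 0.1603]
eef_rot: [0.91, 0.415, -0.0, -0.0]
ft_force: [1.0, 0.3, -2.1]
width: 0.0457
```

Request:
move_arm(
  series=[
    [-0.0004,0,0.001,0],
    [-0.0004,0,0.001,0],
  ],
)

```text
time: 15.1
ee_pos: [0.5409, 0.2552, 0.1597]
eef_rot: [0.91, 0.415, 0.0, -0.0]
ft_force: [-0.7, -0.4, -0.6]
width: 0.0455
```

Request:
move_arm(
  series=[
    [-0.0004,0,0.001,0],
    [-0.0004,0,0.001,0],
  ],
)

```text
time: 15.3
ee_pos: [0.5409, 0.2552, 0.1591]
eef_rot: [0.91, 0.415, 0.001, -0.0]
ft_force: [-0.6, -1.0, 3.0]
width: 0.0455
```

Run:
```python
from plan import *
s=read_state(); print(s["ee_pos"])
for dz in(-.001,-.0005):
  for fx,h in((0,.01115),(0,.015),(.01,.013),(.01,.0015),(.004,.0015),(-.0015,.0012)):
    t=tipfor(fx,h,12,dz=dz); print(dz,fx,h,t.round(4),row(t,s))
```

```text
[0.54086969 0.25516316 0.15909461]
-0.001 0 0.01115 [0.5416 0.256  0.1593] [ 0.0011 -0.     -0.0002]
-0.001 0 0.015 [0.5425 0.2571 0.1629] [ 0.0025 -0.     -0.0038]
-0.001 0.01 0.013 [0.5359 0.2495 0.1648] [-0.0075 -0.     -0.0057]
-0.001 0.01 0.0015 [0.5331 0.2462 0.1541] [-0.0118 -0.      0.005 ]
-0.001 0.004 0.0015 [0.5368 0.2504 0.1519] [-0.0063 -0.      0.0072]
-0.001 -0.0015 0.0012 [0.54   0.2542 0.1495] [-0.0013 -0.      0.0096]
-0.0005 0 0.01115 [0.5414 0.2558 0.1589] [ 0.0008 -0.      0.0002]
-0.0005 0 0.015 [0.5423 0.2569 0.1625] [ 0.0022 -0.     -0.0034]
-0.0005 0.01 0.013 [0.5358 0.2493 0.1644] [-0.0078 -0.     -0.0053]
-0.0005 0.01 0.0015 [0.5329 0.246  0.1537] [-0.0121 -0.      0.0054]
-0.0005 0.004 0.0015 [0.5366 0.2502 0.1514] [-0.0065 -0.      0.0076]
-0.0005 -0.0015 0.0012 [0.5398 0.254  0.1491] [-0.0016 -0.      0.01  ]
```

Request:
move_arm(
  series=[
    [0.001,0,-0.003,0],
    [0.002,0,-0.006,0],
    [-0.002,0,-0.007,0],
    [-0.006,0,-0.007,0],
    [-0.007,0,-0.007,0],
    [-0.007,0,-0.007,0],
    [-0.007,0,-0.007,0],
  ],
)

```text
time: 16.0
ee_pos: [0.5358, 0.2495, 0.1654]
eef_rot: [0.91, 0.415, -0.0, -0.0]
ft_force: [-0.2, 0.1, -2.0]
width: 0.0453
```

Run:
```python
from plan import *
s=read_state(); print(s["ee_pos"],s["ft_force"])
for fx,h in((.01,.013),(.01,.002),(.004,.0015),(-.0015,.0012)):
    t=tipfor(fx,h,12,dz=-.001); print(fx,h,t.round(4),row(t,s))
```

```text
[0.53580515 0.24953019 0.16537435] [-0.15929967  0.1127021  -2.02843869]
0.01 0.013 [0.5359 0.2495 0.1648] [0.0001 0.0001 0.0006]
0.01 0.002 [0.5332 0.2464 0.1546] [-0.0041  0.0001  0.0108]
0.004 0.0015 [0.5368 0.2504 0.1519] [0.0013 0.0001 0.0135]
-0.0015 0.0012 [0.54   0.2542 0.1495] [0.0063 0.0001 0.0159]
```

Request:
move_arm(
  series=[
    [-0.001,0,0.0027,0],
    [-0.002,0,0.0054,0],
    [-0.0031,0,0.0081,0],
    [-0.0041,0,0.0106,0],
    [-0.0041,0,0.0106,0],
    [-0.0041,0,0.0106,0],
  ],
)

```text
time: 16.6
ee_pos: [0.5332, 0.2464, 0.1548]
eef_rot: [0.91, 0.415, 0.0, -0.0]
ft_force: [-0.2, -0.7, -2.1]
width: 0.0456
```

```bash
python3 snap.py 11 side; python3 plane.py 11 200 285 215 285
python3 - <<'E'
from plan import *
s=read_state(); print(s["ee_pos"],s["ft_force"])
for fx,h in((.01,.002),(.004,.0015),(0,.0013),(-.0015,.0012)):
    t=tipfor(fx,h,12,dz=-.001); print(fx,h,t.round(4),row(t,s))
p=np.load("pics/side11.npz")["p"][200:285,205:290,::-1].astype(float)/255
im=cv2.resize(p,(600,600),interpolation=cv2.INTER_CUBIC).clip(0,1); cv2.imwrite("pics/g11.png",(255*im**.45).astype(np.uint8))
E
```

```text
16.65 [0.5333 0.2465 0.1549] [-0.93  0.29  0.51  1.64 -0.15  1.25 -1.11] [ 0.14 -0.52 -3.11] 0.04540989782500699
n 93 88 alpha x 9.6 y 3.0 top h at axis 20.6 sd 3.1 x range -52.0 54.0 y -48.0 22.0
[0.53326743 0.24646233 0.1549325 ] [ 0.13581131 -0.51897041 -3.11091596]
0.01 0.002 [0.5332 0.2464 0.1546] [-0.0001  0.      0.0004]
0.004 0.0015 [0.5368 0.2504 0.1519] [0.0053 0.     0.0031]
0 0.0013 [0.5391 0.2532 0.1502] [0.0089 0.     0.0048]
-0.0015 0.0012 [0.54   0.2542 0.1495] [0.0103 0.     0.0054]
```

View pics/g11.png

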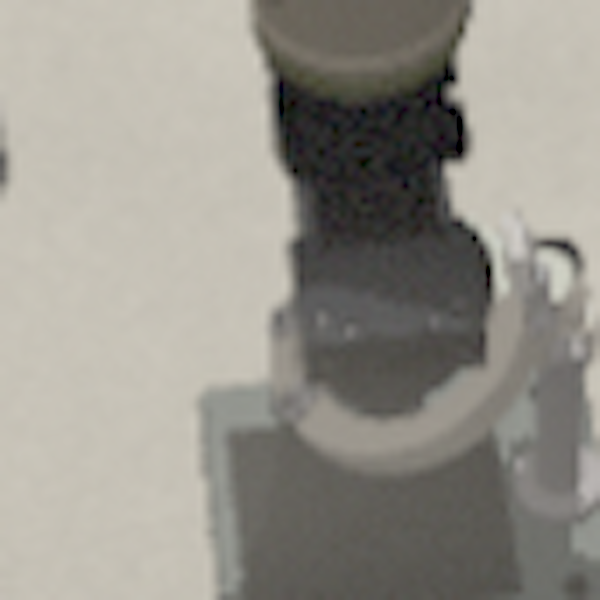

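Request:
move_arm(
  series=[
    [0.0018,0,0.001,0],
    [0.0036,0,0.002,0],
    [0.0053,0,0.003,0],
    [0.0053,0,0.003,0],
  ],
)

```text
time: 17.05
ee_pos: [0.5366, 0.2504, 0.1514]
eef_rot: [0.91, 0.415, -0.0, 0.0]
ft_force: [-0.2, -0.6, -4.2]
width: 0.0456
```

Request:
move_arm(
  series=[
    [0.0012,0,0.0006,0],
    [0.0024,0,0.0011,0],
    [0.0024,0,0.0011,0],
  ],
)

```text
time: 17.35
ee_pos: [0.538, 0.252, 0.1503]
eef_rot: [0.91, 0.415, -0.0, 0.0]
ft_force: [-1.9, -1.3, -5.4]
width: 0.0449
```

Request:
move_arm(
  series=[
    [-0.0003,0,0.0007,0],
    [-0.0005,0,0.0014,0],
    [-0.0005,0,0.0014,0],
  ],
)

```text
time: 17.65
ee_pos: [0.5382, 0.2522, 0.1496]
eef_rot: [0.91, 0.415, 0.001, -0.0]
ft_force: [-0.2, -0.5, -3.3]
width: 0.0456
```

Request:
move_arm(
  series=[
    [-0.0003,0,0.0007,0],
    [-0.0003,0,0.0008,0],
    [-0.0003,0,0.0008,0],
  ],
)

```text
time: 17.95
ee_pos: [0.538, 0.2519, 0.1489]
eef_rot: [0.91, 0.415, 0.001, -0.0]
ft_force: [0.3, -0.5, -0.3]
width: 0.0452
```

```bash
python3 snap.py 12 side; python3 plane.py 12 200 285 215 285
python3 - <<'E'
from plan import *
s=read_state(); print(s["ee_pos"],s["ft_force"],s["torque"])
for fx,h in((.0025,0),(.0025,.001),(0,0),(-.001,0)):
    t=tipfor(fx,h,12,dz=-.001); print(fx,h,t.round(4),row(t,s))
p=np.load("pics/side12.npz")["p"][200:285,205:290,::-1].astype(float)/255
im=cv2.resize(p,(600,600),interpolation=cv2.INTER_CUBIC).clip(0,1); cv2.imwrite("pics/g12.png",(255*im**.45).astype(np.uint8))
E
```

```text
18.0 [0.538  0.2519 0.1489] [-0.93  0.31  0.5   1.63 -0.16  1.24 -1.11] [-0.38  0.48 -0.71] 0.045690778584851134
n 87 86 alpha x 11.0 y 1.5 top h at axis 18.6 sd 2.9 x range -55.0 46.0 y -49.0 27.0
[0.53798879 0.2518868  0.14887117] [-0.38456537  0.47852632 -0.71016074] [-0.04331783  0.07482887  0.0170985 ]
0.0025 0 [0.5373 0.2511 0.1499] [-0.0011  0.     -0.001 ]
0.0025 0.001 [0.5376 0.2514 0.1508] [-0.0007  0.     -0.002 ]
0 0 [0.5388 0.2528 0.149 ] [ 0.0013  0.     -0.0001]
-0.001 0 [0.5394 0.2535 0.1486] [0.0022 0.     0.0003]
```

View pics/g12.png

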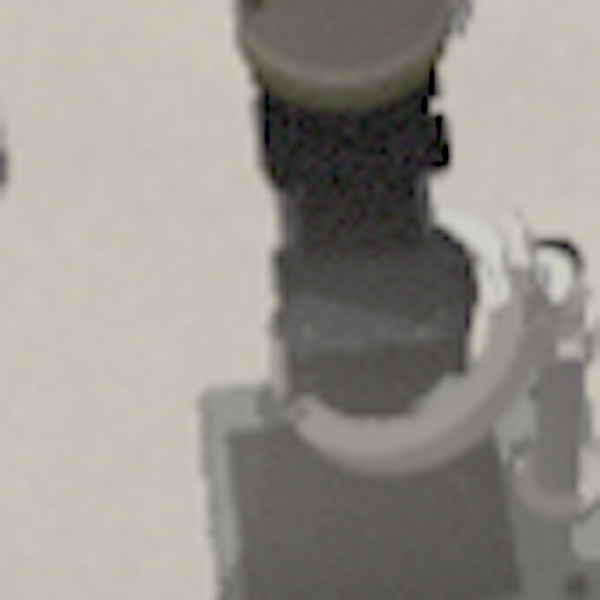

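Request:
move_arm(
  series=[
    [0.0008,0,0.0002,0],
    [0.0016,0,0.0005,0],
    [0.0023,0,0.0008,0],
    [0.0023,0,0.0008,0],
  ],
)

```text
time: 18.4
ee_pos: [0.5391, 0.2531, 0.1482]
eef_rot: [0.91, 0.415, -0.0, -0.0]
ft_force: [-4.2, -2.2, 5.4]
width: 0.0455
```

Request:
move_arm(
  series=[
    [-0.0004,0,-0.0006,0],
    [-0.0006,0,-0.0008,0],
    [-0.0006,0,-0.0008,0],
  ],
  newtons=8,
)

```text
time: 18.7
ee_pos: [0.5388, 0.253, 0.1483]
eef_rot: [0.91, 0.415, 0.0, -0.0]
ft_force: [0.5, 0.5, -1.7]
width: 0.0458
```

Request:
move_arm(
  series=[
    [-0.0013,0,0.0006,0],
    [-0.0026,0,0.0013,0],
    [-0.0038,0,0.002,0],
    [-0.005,0,0.0028,0],
    [-0.005,0,0.0028,0],
  ],
)

```text
time: 19.2
ee_pos: [0.5354, 0.249, 0.1456]
eef_rot: [0.91, 0.415, -0.0, -0.0]
ft_force: [1.1, 1.3, -1.2]
width: 0.0457
```

```bash
python3 snap.py 13 side; python3 plane.py 13 200 285 215 285
python3 - <<'E'
from plan import *
p=np.load("pics/side13.npz")["p"][200:285,205:290,::-1].astype(float)/255
im=cv2.resize(p,(600,600),interpolation=cv2.INTER_CUBIC).clip(0,1); cv2.imwrite("pics/g13.png",(255*im**.45).astype(np.uint8))
E
```

```text
19.25 [0.5355 0.249  0.1457] [-0.93  0.3   0.5   1.65 -0.15  1.23 -1.1 ] [ 0.48  0.39 -1.32] 0.04581914327171861
n 88 86 alpha x 3.2 y 4.3 top h at axis 15.0 sd 3.3 x range -50.0 47.0 y -49.0 18.0
```

View pics/g13.png

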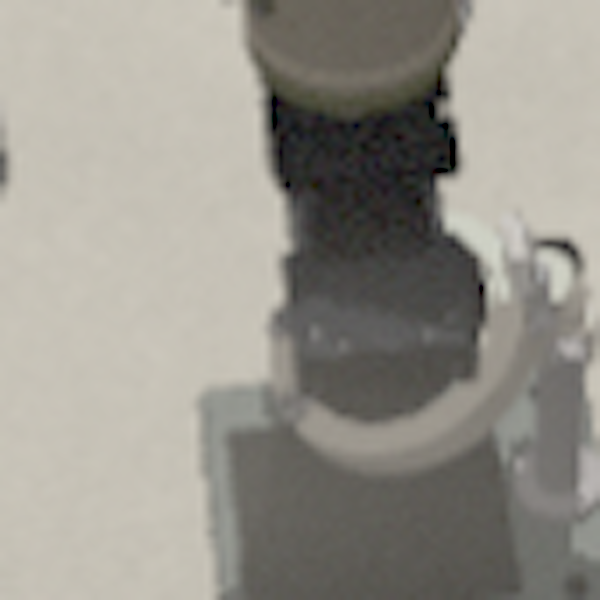

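Request:
move_arm(
  series=[
    [-0.0012,0,0.0008,0],
    [-0.0024,0,0.0016,0],
    [-0.0034,0,0.0023,0],
    [-0.0042,0,0.003,0],
    [-0.0042,0,0.003,0],
  ],
)

```text
time: 19.75
ee_pos: [0.5327, 0.2458, 0.1427]
eef_rot: [0.91, 0.415, -0.0, -0.0]
ft_force: [-0.4, -0.5, -0.8]
width: 0.0458
```

```bash
python3 snap.py 14 side; python3 plane.py 14 200 285 215 285
python3 - <<'E'
from plan import *
s=read_state(); print(s["ee_pos"],row(tipfor(-.001,0,0,dz=-.001),s),row(tipfor(-.001,0,3,dz=-.001),s))
p=np.load("pics/side14.npz")["p"][200:285,205:290,::-1].astype(float)/255
im=cv2.resize(p,(600,600),interpolation=cv2.INTER_CUBIC).clip(0,1); cv2.imwrite("pics/g14.png",(255*im**.45).astype(np.uint8))
E
```

```text
19.8 [0.5327 0.2458 0.1427] [-0.93  0.3   0.51  1.66 -0.15  1.22 -1.1 ] [ 0.29  0.82 -0.6 ] 0.045337324094159207
n 99 97 alpha x -0.2 y -0.9 top h at axis 7.4 sd 3.5 x range -47.0 50.0 y -48.0 24.0
[0.53273418 0.24582958 0.14267987] [0.0013 0.     0.0006] [ 0.0036  0.     -0.0012]
```

View pics/g14.png

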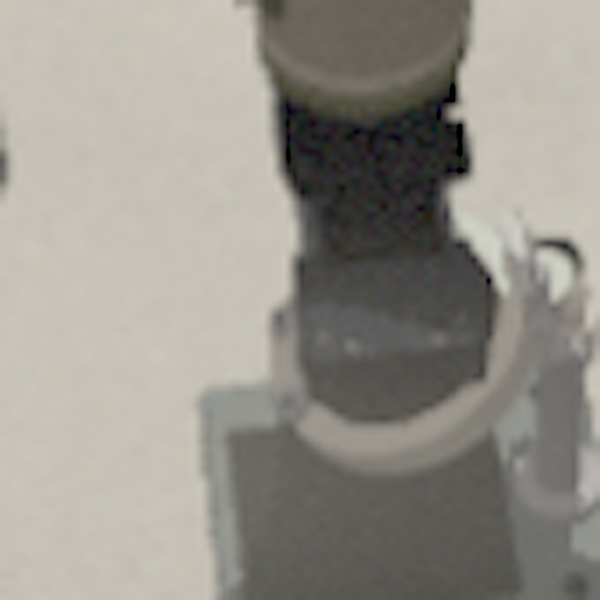

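Request:
move_arm(
  series=[
    [-0.0002,0,0.0006,0],
    [-0.0002,0,0.0012,0],
    [-0.0002,0,0.0012,0],
  ],
)

```text
time: 20.1
ee_pos: [0.5327, 0.2457, 0.1415]
eef_rot: [0.91, 0.415, 0.0, 0.0]
ft_force: [1.2, 0.6, -0.3]
width: 0.0458
```

Request:
move_arm(
  series=[
    [0,0,0.0006,0],
    [0,0,0.0012,0],
    [0,0,0.0012,0],
  ],
)

```text
time: 20.4
ee_pos: [0.5329, 0.246, 0.1412]
eef_rot: [0.91, 0.415, 0.0, -0.0]
ft_force: [-2.4, -1.6, 6.2]
width: 0.0459
```

Request:
move_arm(
  series=[
    [0,0,-0.0008,0],
    [0,0,-0.0012,0],
  ],
  newtons=4,
)

```text
time: 20.6
ee_pos: [0.5326, 0.2458, 0.1414]
eef_rot: [0.91, 0.415, -0.0, -0.0]
ft_force: [-0.9, -0.5, -1.1]
width: 0.046
```

Request:
move_arm(
  series=[
    [0,0,0,0],
    [0,0,0,0],
    [0,0,0,0],
    [0,0,0,0],
    [0,0,0,0],
  ],
  claw=0.8,
)

```text
time: 21.1
ee_pos: [0.5327, 0.2458, 0.1416]
eef_rot: [0.91, 0.415, 0.0, -0.0]
ft_force: [1.1, 0.2, 0.7]
width: 0.0751
```

```bash
python3 snap.py 15 side; python3 plane.py 15 200 285 215 285
python3 - <<'E'
from plan import *
p=np.load("pics/side15.npz")["p"][200:285,205:290,::-1].astype(float)/255
im=cv2.resize(p,(600,600),interpolation=cv2.INTER_CUBIC).clip(0,1); cv2.imwrite("pics/g15.png",(255*im**.45).astype(np.uint8))
E
```

```text
21.15 [0.5327 0.2458 0.1415] [-0.93  0.3   0.51  1.66 -0.15  1.22 -1.1 ] [ 0.83 -0.43 -0.06] 0.07651679853077845
n 98 87 alpha x -0.4 y -1.7 top h at axis 5.8 sd 3.4 x range -52.0 47.0 y -53.0 28.0
```

View pics/g15.png

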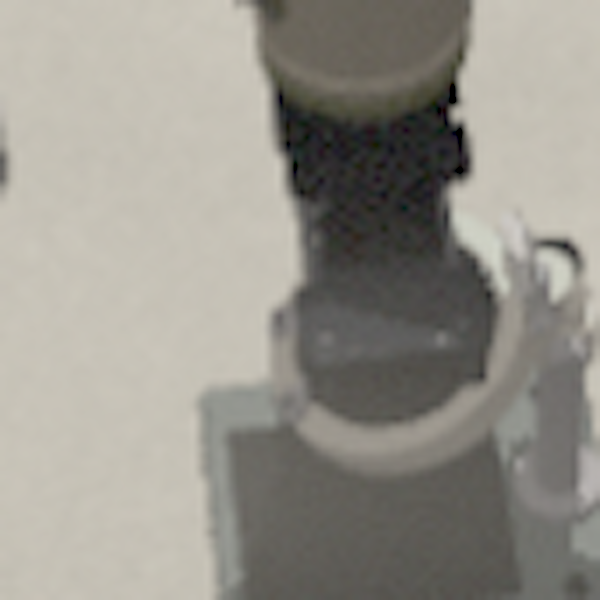

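Request:
move_arm(
  series=[
    [0,0,-0.005,0],
    [0,0,-0.02,0],
    [0,0,-0.05,0],
    [0,0,-0.085,0],
    [-0.02,0.04,-0.105,0],
    [-0.04,0.08,-0.11,0],
    [-0.05,0.11,-0.11,0],
    [-0.05,0.12,-0.11,0],
    [-0.05,0.12,-0.11,0],
  ],
  claw=-1,
)

```text
time: 22.05
ee_pos: [0.5914, 0.1281, 0.2525]
eef_rot: [0.91, 0.414, 0.0, 0.0]
ft_force: [-0.6, 0.8, 0.2]
width: 0.0144
```

```bash
python3 snap.py 16 side top
python3 - <<'E'
from plan import *
for n,(a,b,c,d) in dict(side=(225,300,205,280),top=(200,290,190,280)).items():
    p=np.load(f"pics/{n}16.npz")["p"][c:d,a:b,::-1].astype(float)/255
    im=cv2.resize(p,(400,400),interpolation=cv2.INTER_CUBIC).clip(0,1); cv2.imwrite(f"pics/g16{n}.png",(255*im**.55).astype(np.uint8))
cv2.imwrite("pics/g16.png",np.hstack([cv2.imread(f"pics/g16{n}.png") for n in("side","top")]))
E
```

```text
22.15 [0.5903 0.1309 0.2518] [-0.76  0.29  0.59  1.46 -0.16  1.45 -0.88] [0.09 0.47 0.25] 0.00665523770471335
```

View pics/g16.png

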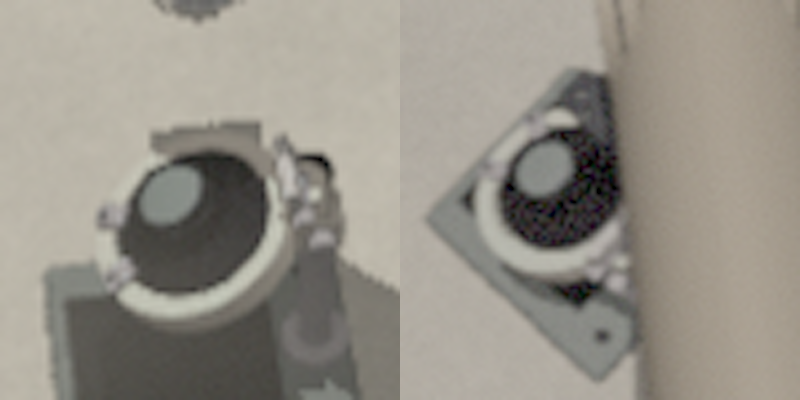

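View pics/side16.png

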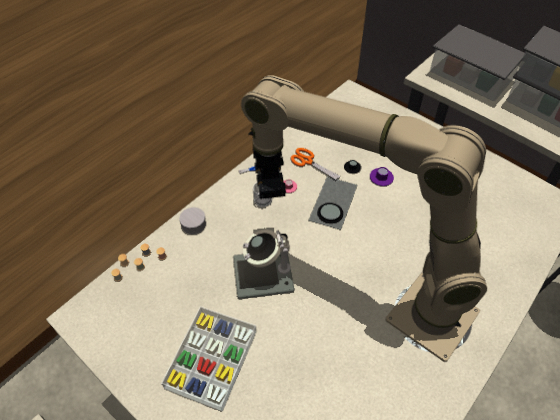

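Run:
```python
from plan import *
f=np.load("pics/side16.npz"); C=cloud("side",f["p"],f["d"]); g=cv2.cvtColor(f["p"],cv2.COLOR_RGB2GRAY); L=(C-o)@R*1000
m=np.zeros(g.shape,bool); m[225:270,235:285]=True
rr=np.hypot(L[...,0],L[...,1])
m1=m&(g<50)&(rr>27)&(rr<47)&(abs(L[...,2])<35)
def pl(P):
    w=np.ones(len(P),bool)
    for _ in range(15):
        A=np.c_[P[w][:,:2],np.ones(w.sum())]; co=np.linalg.lstsq(A,P[w][:,2],rcond=None)[0]; r_=P[:,2]-np.c_[P[:,:2],np.ones(len(P))]@co; w=abs(r_)<8
    return np.degrees(np.arctan(co[:2])).round(2),co[2].round(2),w.sum(),len(P),r_[w].std().round(1)
print("flange",pl(L[m1]))
m2=m&(g>95)&(rr>51)&(rr<61)&(abs(L[...,2])<20)&(L[...,0]<35)
print("ring",pl(L[m2]))
# glass / barrel top
m3=m&(g>55)&(rr<25)&(L[...,2]>20)&(L[...,2]<60); print("glass h",np.median(L[m3][:,2]),L[m3][:,:2].mean(0),m3.sum())
# latch points
m4=(g>60)&(L[...,2]>8)&(L[...,2]<40)&(L[...,0]>45)&(L[...,0]<100)&(abs(L[...,1])<45)&(f["d"]>0)
v,u=np.nonzero(m4)
for a,b in zip(u,v): print((a,b),L[b,a].astype(int).tolist(),g[b,a])
```

```text
flange (array([-0.69, -0.74]), np.float64(7.66), np.int64(290), 292, np.float64(2.8))
ring (array([-2.28,  0.1 ]), np.float64(6.66), np.int64(125), 129, np.float64(3.0))
glass h 37.573812864388124 [-0.46439384 -0.16002275] 93
(np.int64(276), np.int64(231)) [65, 14, 32] 91
(np.int64(277), np.int64(231)) [67, 15, 28] 71
(np.int64(278), np.int64(231)) [71, 13, 30] 62
(np.int64(276), np.int64(232)) [64, 13, 28] 88
(np.int64(277), np.int64(232)) [67, 10, 30] 71
(np.int64(278), np.int64(232)) [71, 9, 30] 70
(np.int64(279), np.int64(232)) [71, 14, 22] 69
(np.int64(272), np.int64(233)) [45, 29, 9] 79
(np.int64(273), np.int64(233)) [48, 27, 10] 79
(np.int64(276), np.int64(233)) [63, 11, 26] 99
(np.int64(277), np.int64(233)) [67, 7, 29] 78
(np.int64(278), np.int64(233)) [69, 7, 28] 87
(np.int64(276), np.int64(234)) [63, 4, 31] 92
(np.int64(277), np.int64(234)) [66, 4, 28] 108
(np.int64(278), np.int64(234)) [69, 3, 29] 128
(np.int64(279), np.int64(234)) [71, 3, 26] 87
(np.int64(277), np.int64(235)) [66, 0, 31] 131
(np.int64(278), np.int64(235)) [69, 0, 29] 148
(np.int64(279), np.int64(235)) [69
[... 2185 characters left out ...]
t64(244)) [73, -30, 19] 99
(np.int64(280), np.int64(245)) [65, -27, 14] 80
(np.int64(281), np.int64(245)) [67, -26, 11] 108
(np.int64(282), np.int64(245)) [71, -29, 13] 115
(np.int64(283), np.int64(245)) [75, -32, 16] 94
(np.int64(275), np.int64(246)) [47, -21, 8] 97
(np.int64(276), np.int64(246)) [50, -21, 8] 146
(np.int64(277), np.int64(246)) [53, -23, 8] 132
(np.int64(280), np.int64(246)) [63, -26, 8] 97
(np.int64(282), np.int64(246)) [69, -30, 10] 89
(np.int64(276), np.int64(247)) [50, -26, 9] 151
(np.int64(277), np.int64(247)) [53, -27, 8] 154
(np.int64(276), np.int64(248)) [50, -31, 12] 154
(np.int64(275), np.int64(250)) [46, -38, 12] 150
(np.int64(276), np.int64(251)) [48, -40, 9] 144
```

```bash
cat >> plan.py <<'E'
def tipat(x,y,h): return o+R@np.array([x,y,h])/1000-np.array([0,0,.0275])
E
python3 - <<'E'
from plan import *
s=read_state(); print(s["ee_pos"],s["width"],row(s["ee_pos"]))
print("above",row(tipat(92,-32,17)+[0,0,.05],s))
p0=tipat(92,-32,17)
q=Rot.from_quat(s["eef_rot"]).as_matrix()
for c in((92,-32),(82,-30),(74,-30),(70,-29),(65,-26),(62.5,-19.5),(62.5,-17)):
    print(c,(q.T@(tipat(*c,17)-p0)).round(4))
E
```

```text
[0.59025109 0.13089145 0.25178143] 0.00665523770471335 [0. 0. 0.]
above [-0.0402 -0.1507  0.0191]
(92, -32) [0. 0. 0.]
(82, -30) [0.0093 0.002  0.0037]
(74, -30) [0.0167 0.002  0.0067]
(70, -29) [0.0204 0.003  0.0082]
(65, -26) [0.025  0.006  0.0101]
(62.5, -19.5) [0.0273 0.0125 0.0111]
(62.5, -17) [0.0273 0.015  0.0111]
```

Request:
move_arm(
  series=[
    [-0.01,-0.03,0,0],
    [-0.02,-0.07,0,0],
    [-0.03,-0.11,0.005,0],
    [-0.038,-0.14,0.01,0],
    [-0.04,-0.15,0.018,0],
    [-0.04,-0.15,0.018,0],
    [-0.04,-0.15,0.018,0],
    [-0.04,-0.15,0.018,0],
  ],
)

```text
time: 22.95
ee_pos: [0.4521, 0.1968, 0.2338]
eef_rot: [0.91, 0.415, 0.0, 0.0]
ft_force: [0.0, 0.1, -0.4]
width: 0.0007
```

Run:
```python
from plan import *
s=read_state(); print(s["ee_pos"],s["width"],s["joint_vel"].round(3)); print(row(tipat(92,-32,17),s),R.T@(s["ee_pos"]+[0,0,.0275]-o))
```

```text
[0.45212318 0.19679907 0.23380087] 0.0006512371898870563 [ 0.007  0.003 -0.    -0.001 -0.001 -0.002 -0.004]
[ 0.0003 -0.0032  0.0511] [ 0.11139201 -0.02887089  0.06425121]
```

Lower to the start point, then approach the back of the wing.

Request:
move_arm(
  series=[
    [0,-0.003,0.02,0],
    [0,-0.003,0.04,0],
    [0,-0.003,0.048,0],
    [0,-0.003,0.051,0],
    [0,-0.003,0.051,0],
    [0,-0.003,0.051,0],
  ],
)

```text
time: 23.55
ee_pos: [0.4494, 0.1995, 0.1833]
eef_rot: [0.91, 0.415, 0.001, -0.0]
ft_force: [0.9, 0.6, -0.3]
width: 0.0005
```

```bash
python3 snap.py 17 side
python3 - <<'E'
from plan import *
s=read_state(); print((R.T@(s["ee_pos"]+[0,0,.0275]-o)*1000).round(1))
p=np.load("pics/side17.npz")["p"][190:275,225:310,::-1].astype(float)/255
im=cv2.resize(p,(600,600),interpolation=cv2.INTER_CUBIC).clip(0,1); cv2.imwrite("pics/g17.png",(255*im**.55).astype(np.uint8))
E
```

```text
23.6 [0.4494 0.1995 0.1834] [-0.99  0.03  0.49  1.84 -0.01  1.27 -1.21] [0.03 0.55 0.4 ] 0.00023226748301026598
[ 92.2 -32.7  17.6]
```

View pics/g17.png

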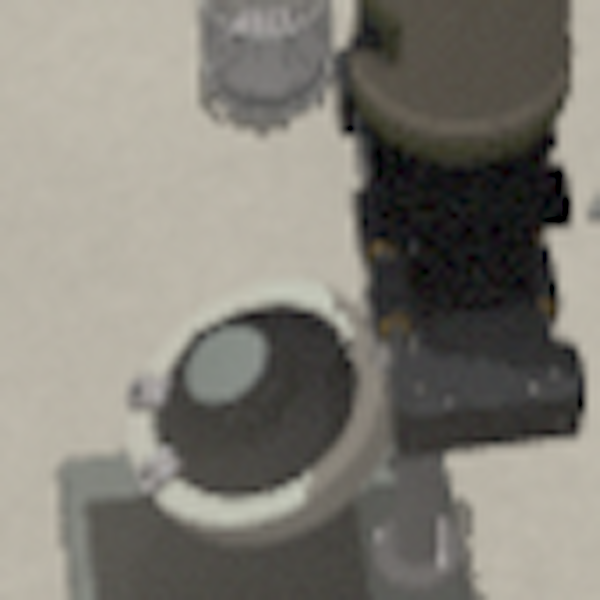

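Request:
move_arm(
  series=[
    [0.004,0.001,0.0016,0],
    [0.008,0.002,0.0032,0],
    [0.012,0.002,0.0048,0],
    [0.0165,0.002,0.0066,0],
    [0.0165,0.002,0.0066,0],
  ],
)

```text
time: 24.1
ee_pos: [0.4613, 0.2111, 0.1756]
eef_rot: [0.91, 0.416, -0.0, 0.0]
ft_force: [-1.2, -0.6, 0.9]
width: 0.0005
```

Request:
move_arm(
  series=[
    [0.0025,0.001,0.001,0],
    [0.0045,0.002,0.0018,0],
    [0.007,0.0035,0.0028,0],
    [0.009,0.0055,0.0036,0],
    [0.009,0.0055,0.0036,0],
  ],
)

```text
time: 24.6
ee_pos: [0.4712, 0.2142, 0.1721]
eef_rot: [0.91, 0.416, -0.0, -0.0]
ft_force: [-2.8, 1.7, 0.4]
width: 0.0004
```

```bash
python3 snap.py 18 side top
python3 - <<'E'
from plan import *
s=read_state(); print((R.T@(s["ee_pos"]+[0,0,.0275]-o)*1000).round(1))
for n,(a,b,c,d) in dict(side=(230,305,195,270),top=(200,290,190,280)).items():
    p=np.load(f"pics/{n}18.npz")["p"][c:d,a:b,::-1].astype(float)/255
    im=cv2.resize(p,(400,400),interpolation=cv2.INTER_CUBIC).clip(0,1); cv2.imwrite(f"pics/g18{n}.png",(255*im**.55).astype(np.uint8))
cv2.imwrite("pics/g18.png",np.hstack([cv2.imread(f"pics/g18{n}.png") for n in("side","top")]))
E
```

```text
24.7 [0.4712 0.2138 0.1722] [-0.98  0.1   0.5   1.8  -0.05  1.25 -1.18] [-4.13  2.09 -0.89] 0.0005579019580291023
[ 64.8 -25.6  16.6]
```

View pics/g18.png

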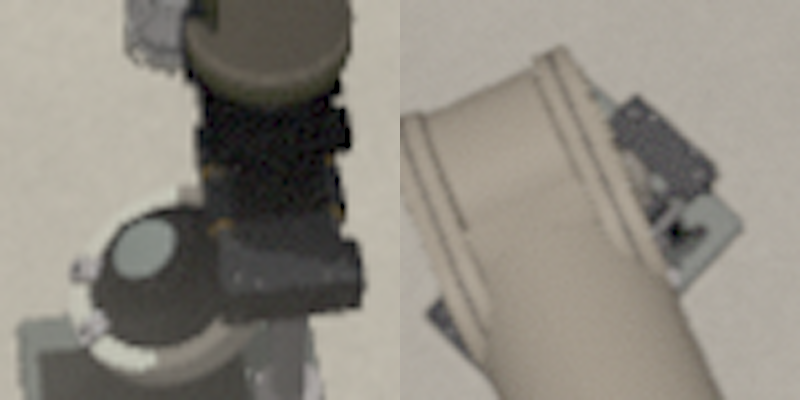

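Request:
move_arm(
  series=[
    [0.001,0.002,0.0004,0],
    [0.002,0.004,0.0008,0],
    [0.002,0.006,0.0008,0],
    [0.002,0.006,0.0008,0],
  ],
)

```text
time: 25.1
ee_pos: [0.477, 0.2118, 0.1715]
eef_rot: [0.91, 0.416, 0.0, -0.0]
ft_force: [-3.3, 3.8, -0.9]
width: 0.0006
```

Request:
move_arm(
  series=[
    [0,0.001,0,0],
    [0,0.002,0,0],
    [0,0.002,0,0],
  ],
)

```text
time: 25.4
ee_pos: [0.4785, 0.2106, 0.1715]
eef_rot: [0.91, 0.416, 0.0, -0.0]
ft_force: [-2.2, 4.4, -0.4]
width: 0.0002
```

Run:
```python
from plan import *
s=read_state(); print((R.T@(s["ee_pos"]+[0,0,.0275]-o)*1000).round(1),"force cell",(R.T@s["ft_force"]).round(1),s["torque"].round(2))
```

```text
[ 62.4 -18.   16.9] force cell [-1.9 -4.5  0.4] [0.95 0.69 0.07]
```

Request:
move_arm(
  series=[
    [0,0.001,0,0],
    [0,0.002,0,0],
    [0,0.002,0,0],
  ],
)

```text
time: 25.7
ee_pos: [0.48, 0.2097, 0.1715]
eef_rot: [0.909, 0.416, 0.0, -0.001]
ft_force: [-2.3, 6.0, -1.4]
width: 0.0004
```

Request:
move_arm(
  series=[
    [0,0.001,0,0],
    [0,0.002,0,0],
    [0,0.002,0,0],
  ],
)

```text
time: 26.0
ee_pos: [0.4808, 0.2094, 0.1714]
eef_rot: [0.909, 0.416, 0.0, -0.001]
ft_force: [-4.7, 8.8, -3.1]
width: 0.0002
```

Run:
```python
from plan import *
s=read_state(); print((R.T@(s["ee_pos"]+[0,0,.0275]-o)*1000).round(1),"force cell",(R.T@s["ft_force"]).round(1),s["torque"].round(2))
```

```text
[ 61.8 -15.5  17. ] force cell [-4.5 -9.4 -1.6] [1.99 1.16 0.03]
```

Request:
move_arm(
  series=[
    [0,-0.006,0,0],
    [-0.001,-0.012,0,0],
    [-0.001,-0.014,-0.03,0],
    [0,-0.014,-0.07,0],
    [0,-0.014,-0.11,0],
    [0.01,-0.05,-0.12,0],
    [0.02,-0.1,-0.12,0],
    [0.02,-0.13,-0.12,0],
    [0.02,-0.13,-0.12,0],
  ],
)

```text
time: 26.9
ee_pos: [0.3933, 0.3109, 0.2916]
eef_rot: [0.908, 0.418, 0.0, -0.0]
ft_force: [0.5, 0.1, 0.2]
width: 0.0006
```

```bash
python3 snap.py 19 side top
python3 - <<'E'
from plan import *
for n,(a,b,c,d) in dict(side=(230,305,205,280),top=(200,290,190,280)).items():
    p=np.load(f"pics/{n}19.npz")["p"][c:d,a:b,::-1].astype(float)/255
    im=cv2.resize(p,(400,400),interpolation=cv2.INTER_CUBIC).clip(0,1); cv2.imwrite(f"pics/g19{n}.png",(255*im**.55).astype(np.uint8))
cv2.imwrite("pics/g19.png",np.hstack([cv2.imread(f"pics/g19{n}.png") for n in("side","top")]))
E
```

```text
27.0 [0.3966 0.3074 0.2917] [-1.13  0.01  0.38  1.64 -0.    1.5  -1.46] [ 0.55 -0.94 -0.22] 0.00039629193727339784
```

View pics/g19.png

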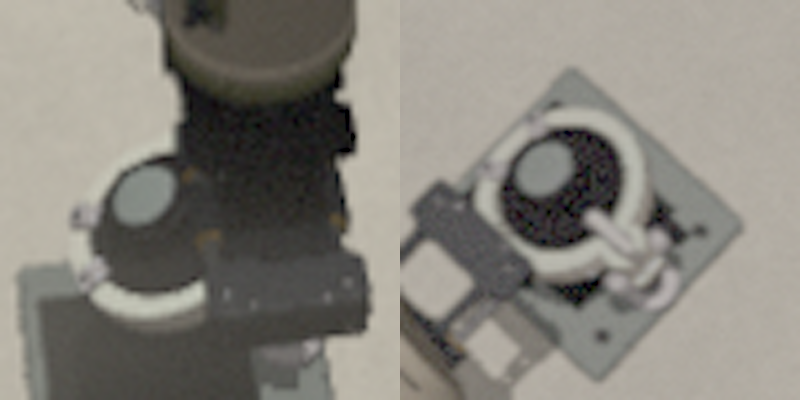

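View pics/side19.png

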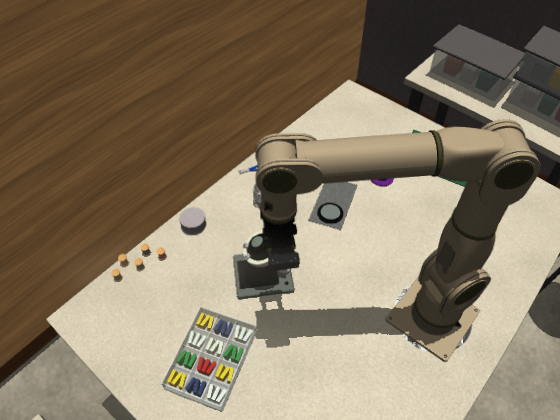

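```bash
cat > latch.py <<'E'
import sys
from plan import *
tag=sys.argv[1]
g=cv2.cvtColor(np.load(f"pics/top{tag}.npz")["p"],cv2.COLOR_RGB2GRAY).astype(float); g=gaussian_filter(g,.4)
def wing(a,dx=0,dy=0,h=.029):
    c,s=np.cos(a),np.sin(a)
    q=np.array([[-.022,-.0045],[.022,-.0045],[.022,.0045],[-.022,.0045]])
    P=np.c_[q[:,0]*c-q[:,1]*s+.068+dx,q[:,0]*s+q[:,1]*c+dy,0*q[:,0]+h]
    return P@R.T+o
# angle by contrast of the tongue/wing half over the dark flange: sample brightness along rays
for h in(.029,.009):
  best=[]
  for a in np.radians(np.arange(-20,60,2.)):
    rr=np.linspace(.012,.022 if h>.02 else .028,12)
    P=np.c_[.068-rr*np.cos(a),-rr*np.sin(a),0*rr+h]@R.T+o
    q=proj("top",P); best.append(map_coordinates(g,[q[:,1],q[:,0]],order=1).mean())
  print(h,[(int(d),int(b)) for d,b in zip(np.arange(-20,60,2),best)])
u0,v0,w,k=225,215,45,12
im=np.load(f"pics/top{tag}.npz")["p"][v0:v0+w,u0:u0+w,::-1]
im=(255*(cv2.resize(im,None,fx=k,fy=k,interpolation=cv2.INTER_CUBIC)/255.)**.6).astype(np.uint8)
q=((proj("top",wing(0))-[u0,v0]+.5)*k).astype(int); cv2.polylines(im,[q.reshape(-1,1,2)],True,(0,0,255),1)
q=((proj("top",circ(.05,.006,ang)@R.T+o)-[u0,v0]+.5)*k).astype(int); cv2.polylines(im,[q.reshape(-1,1,2)],True,(255,0,0),1)
cv2.imwrite(f"pics/latch{tag}.png",im)
E
python3 latch.py 19
```

```text
0.029 [(-20, 73), (-18, 82), (-16, 89), (-14, 97), (-12, 103), (-10, 109), (-8, 114), (-6, 117), (-4, 119), (-2, 120), (0, 119), (2, 117), (4, 114), (6, 110), (8, 104), (10, 98), (12, 90), (14, 83), (16, 75), (18, 68), (20, 60), (22, 53), (24, 46), (26, 40), (28, 34), (30, 30), (32, 26), (34, 22), (36, 19), (38, 20), (40, 22), (42, 25), (44, 28), (46, 31), (48, 36), (50, 43), (52, 51), (54, 59), (56, 68), (58, 77)]
0.009 [(-20, 90), (-18, 95), (-16, 102), (-14, 109), (-12, 115), (-10, 121), (-8, 124), (-6, 126), (-4, 127), (-2, 125), (0, 122), (2, 117), (4, 111), (6, 103), (8, 95), (10, 86), (12, 79), (14, 73), (16, 68), (18, 66), (20, 67), (22, 70), (24, 74), (26, 79), (28, 86), (30, 93), (32, 100), (34, 106), (36, 112), (38, 118), (40, 125), (42, 130), (44, 132), (46, 133), (48, 135), (50, 135), (52, 135), (54, 134), (56, 133), (58, 130)]
```

View pics/latch19.png

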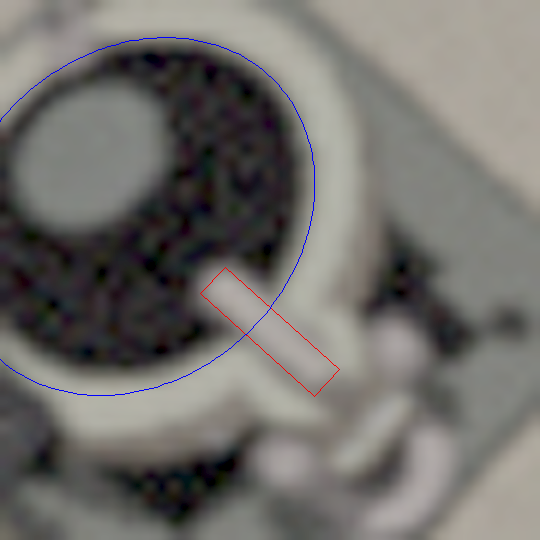

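Run:
```python
from plan import *
s=read_state(); print((R.T@(s["ee_pos"]+[0,0,.0275]-o)*1000).round(1)); t=tipat(58,-28,18); print(row(t+[0,0,.06],s),row(t,s))
```

```text
[  89.3 -143.2  135.6]
[-0.0151  0.1152  0.0609] [-0.0152  0.1151  0.1209]
```

Request:
move_arm(
  series=[
    [-0.004,0.03,0.01,0],
    [-0.008,0.06,0.03,0],
    [-0.013,0.095,0.05,0],
    [-0.015,0.112,0.06,0],
    [-0.015,0.112,0.06,0],
    [-0.015,0.112,0.06,0],
    [-0.015,0.112,0.06,0],
  ],
)

```text
time: 27.7
ee_pos: [0.4713, 0.2235, 0.2322]
eef_rot: [0.91, 0.416, 0.001, -0.0]
ft_force: [-0.2, 0.4, -0.7]
width: 0.0007
```

Run:
```python
from plan import *
s=read_state(); print((R.T@(s["ee_pos"]+[0,0,.0275]-o)*1000).round(1)); t=tipat(60,-29,17.5); print(row(t,s))
```

```text
[ 80.5 -31.9  75. ]
[-0.0027  0.0029  0.061 ]
```

Request:
move_arm(
  series=[
    [-0.001,0,0.02,0],
    [-0.0027,0,0.045,0],
    [-0.0027,0,0.06,0],
    [-0.0027,0,0.061,0],
    [-0.0027,0,0.061,0],
    [-0.0027,0.006,0.061,0],
    [-0.0027,0.011,0.061,0],
    [-0.0027,0.014,0.061,0],
    [-0.0027,0.016,0.061,0],
    [-0.0027,0.016,0.061,0],
  ],
)

```text
time: 28.7
ee_pos: [0.4816, 0.2106, 0.1707]
eef_rot: [0.91, 0.415, 0.0, -0.0]
ft_force: [-0.9, 0.7, 0.9]
width: 0.0006
```

Run:
```python
from plan import *
s=read_state(); print((R.T@(s["ee_pos"]+[0,0,.0275]-o)*1000).round(1),(R.T@s["ft_force"]).round(1))
```

```text
[ 60.2 -15.6  16.9] [ 0.4 -1.2  0.8]
```

Request:
move_arm(
  series=[
    [0,0.001,0,0],
    [0,0.002,0,0],
    [0,0.002,0,0],
  ],
)

```text
time: 29.0
ee_pos: [0.4817, 0.2106, 0.1706]
eef_rot: [0.909, 0.416, -0.001, -0.001]
ft_force: [-7.9, 4.4, 5.2]
width: 0.0002
```

Run:
```python
from plan import *
s=read_state(); print((R.T@(s["ee_pos"]+[0,0,.0275]-o)*1000).round(1),(R.T@s["ft_force"]).round(1))
```

```text
[ 60.2 -15.6  16.8] [ 3.7 -8.9  4.1]
```

Request:
move_arm(
  series=[
    [0,-0.006,0,0],
    [0,-0.014,0,0],
    [0,-0.016,-0.03,0],
    [0,-0.016,-0.07,0],
    [0,-0.016,-0.11,0],
    [-0.03,-0.05,-0.12,0],
    [-0.06,-0.09,-0.12,0],
    [-0.06,-0.13,-0.12,0],
    [-0.06,-0.17,-0.12,0],
    [-0.06,-0.19,-0.12,0],
    [-0.06,-0.19,-0.12,0],
    [-0.06,-0.19,-0.12,0],
  ],
)

```text
time: 30.2
ee_pos: [0.3004, 0.288, 0.2905]
eef_rot: [0.91, 0.416, 0.0, 0.0]
ft_force: [0.7, -0.1, -0.1]
width: 0.0001
```

```bash
python3 snap.py 20 side top; python3 latch.py 20 >/dev/null
python3 - <<'E'
from plan import *
f=np.load("pics/side20.npz"); C=cloud("side",f["p"],f["d"]); g=cv2.cvtColor(f["p"],cv2.COLOR_RGB2GRAY); L=(C-o)@R*1000
rr=np.hypot(L[...,0],L[...,1]); m=np.zeros(g.shape,bool); m[225:270,235:285]=True
P=L[m&(g<50)&(rr>27)&(rr<47)&(abs(L[...,2])<25)]
A=np.c_[P[:,:2],np.ones(len(P))]; co=np.linalg.lstsq(A,P[:,2],rcond=None)[0]; print("flange tilt",np.degrees(co[:2]).round(1),"h",co[2].round(1),len(P))
m3=m&(g>55)&(rr<25)&(L[...,2]>20)&(L[...,2]<60); print("glass",np.median(L[m3],0).round(1))
for n,(a,b,c,d) in dict(side=(230,305,205,280),top=(200,290,190,280)).items():
    p=np.load(f"pics/{n}20.npz")["p"][c:d,a:b,::-1].astype(float)/255
    im=cv2.resize(p,(400,400),interpolation=cv2.INTER_CUBIC).clip(0,1); cv2.imwrite(f"pics/g20{n}.png",(255*im**.55).astype(np.uint8))
cv2.imwrite("pics/g20.png",np.hstack([cv2.imread(f"pics/g20{n}.png") for n in("side","top")]))
E
```

```text
30.3 [0.301  0.2875 0.2905] [-1.17 -0.19  0.25  1.81  0.05  1.52 -1.64] [-0.13  0.31  0.64] 0.0006493629630157945
flange tilt [-0.8 -1.1] h 7.2 268
glass [ 0.1 -1.2 38. ]
```

View pics/g20.png

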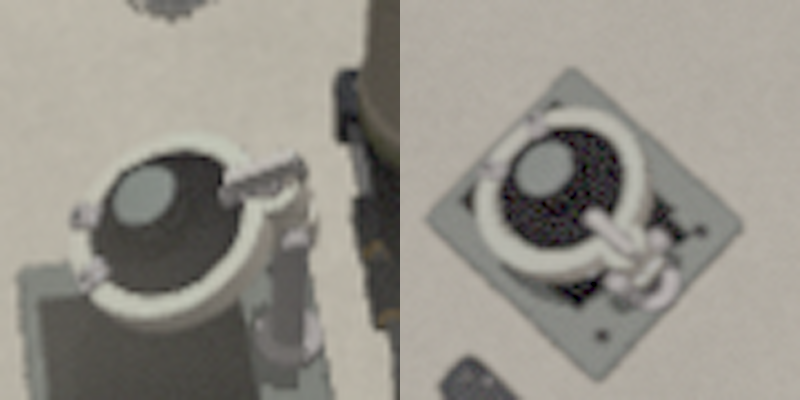

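View pics/top20.png

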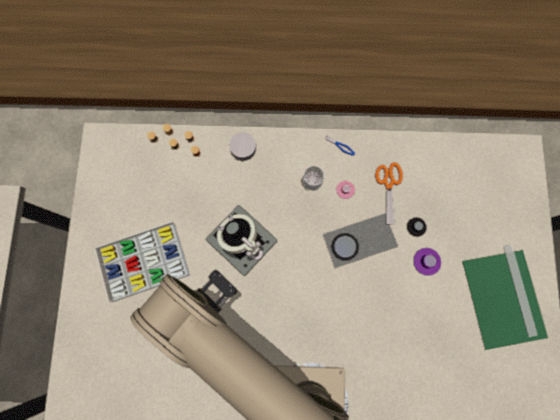

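The lens lies flat in the ring, the latch points across it, and everything else is where it started. I hand the job in.

```bash
python3 -c "
from bench import r; print(r.close_job())"
```

```text
the job is handed in; nothing more can be done
None
```

The tall lens is fitted in the magnifier and latched, and I handed the job in at about 30 s.

- **Fitting:** I gripped the tall black lens by its barrel and tilted it in the jaws to about 34° by resting its flange on the outside of the two claws. I slid the lower edge under the claws at about 12° to the cell. I then levelled it onto the ledge with a light grip, and closed the latch by pushing the end of its wing.
- **Final checks:**
  - The flange is flat to the cell within about 1°.
  - The barrel top is 38 mm above the ledge and on the cell's axis within about 1 mm.
  - The latch is against its stop: a second push of about 9 N did not move it, and in the top picture it lies across the recess.
  - In the top picture the low lens, jar, shears and thread box look unmoved.
  - The arm ended clear of everything.
- **Disagreements:**
  - The real fingertips were about 27.5 mm higher than the reported tool position. My first grip closed above the barrel and moved nothing. I found the offset by touching the flange lightly and corrected for it afterwards.
  - While the gripper hid the lens, outline and depth estimates of its tilt disagreed. I relied on the depth fit and on touch.
  - The last depth reading of the flange top was 7.2 mm, against the ideal 6 mm. That is within the camera's error.

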